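Load the instrument disinfection station

ROBOT

A 7-joint arm with a two-finger parallel gripper is mounted at the origin on the work surface. World frame = base frame: x ahead of the robot, y to its left, z up, the work surface at z = 0. Lengths are in m, angles in rad, forces in N, time in s.
With the tool pointing down it reaches from about 0.4 to 0.85 m from the base axis. Payload 10.4 kg.
Tool frame: the origin (TCP) lies between the finger pads; the fingertips stand 17 mm ahead of it and the grasp point (between the pads) lies 2 mm behind it; z points along the fingers, y is the direction in which the jaws open and shut (so a half turn about z gives the same grasp; the last joint's range is limited). The gripper opens to 85 mm and grips with 20 to 120 N. Pads are 22 mm wide; open, the fingers measure 114 mm over their backs; the gripper's body (76 mm by 85 mm) begins 54 mm behind the grasp point. The pads swing forward as they close: fully open they stand 13 mm farther back than shut.
Start: joints at [-1.336, 0.332, -0.065, 1.46, 0.022, 1.35, -0.088], TCP at [0.159, 0.604, 0.248] pointing down, gripper open.
Joint ranges: [-2.6, 2.6], [-0.5, 2.12], [-1.47, 1.34], [0.16, 2.42], [-1.27, 4.41], [0.06, 2.06], [-2.6, 2.6]. Speed limits (rad/s): [2.22, 2.22, 2.79, 2.79, 3.14, 3.14, 3.14].

INTERFACE

Orientations are given as a unit quaternion [x, y, z, w].
In Python, from workcell import manip gives the robot as it stands.
- The arm moves only by the tool jog_arm, never from a script. Its argument "steps" is one flat list of numbers, 5 for each row, row after row: the finger opening in m, from 0 to 0.0854, then the shift along the tool's x, y, z in m, then the turn about the tool's z in rad. In form: [gripper, x, y, z, twist, gripper, x, y, z, twist, ...]. A call has exactly 10 rows; each row is the pose to reach, as a shift and turn from the pose commanded when the call began, along the tool's axes at that moment; what a row does not reach only later rows make up. A row lasts 1/10 s, in which the tool goes at most 50 mm and 8.59 degrees, less where a joint would pass 70% of its speed; a pose out of reach is approached as far as the arm can. A call with a gripper value outside its range is refused whole. The fingers move at their own pace and stop on an object; "grip_force" is the grip in N (left out, the last holds). Time passes only in rows, so rows that repeat a pose let the fingers close, or fill a call up. It gives the time, the measured TCP pose, the force and the opening at its end, in the units of the state.
- manip.get_obs(): the state, without advancing time (a new reading comes with each control period).
- manip.camera(name): name is "scene" or "side" or "wrist"; returns (picture, depth): 400x640x3 uint8, red, green, blue; 400x640 float32, m along the optical axis (not along the pixel's ray), 0 where there is no reading.
- manip.calibration(name): a dict with "mtx" (3x3 intrinsics, pixels), "world_to_cam" (4x4, takes a point from world to camera coordinates). Camera axes: x right, y down, z forward; pixel columns grow to the right and rows downward; lengths in m; the calibration is good to about 2 mm. A picture is of the moment at which its call begins: read the wrist's pose just before it. calibration takes no time and is no camera call; for the wrist camera it gives the pose at the moment of the call.
- manip.hand_in(): hands the job in, once; it reports no verdict.
The state is a dict: "clock": time; "joint_pos": joint angles; "joint_velocities": joint speeds; "tau": joint torques, N m; "position": TCP position; "ee_rot": TCP orientation; "ft_force": force on the tool from outside, world axes, zero at the start; "torque": the same for the moment, N m; "grip_width": opening from 0.0 (shut) to 1.0 (fully open).
Only numpy, scipy, OpenCV 4.12 (cv2) and the standard library are available. Lean on these libraries where they do the work, as an engineer would, in place of code of your own. Each camera call takes 0.05 s, during which the arm holds its last target.

TASK

Disinfect the used instrument cassettes: press the red stop mushroom fully down for a moment, then lift the station's hinged amber guard right up and lay every cassette on the counter flat in the nest, one to a bay, handle up. Then lower the guard fully closed and, last, turn the mushroom's head clockwise as far as it goes to reset the station. Leave everything else on the counter where it is.

Things in the scene. Friction and masses are not known exactly. Their poses are not given: they have to be found in the camera images.
- cassette_a: instrument cassette (blue lid and handle; steel case below), 130 (x) x 54 (y) x 30 mm high case with a bridge handle on top: a bar 80 mm long along the case's x, 14 mm wide, 14 mm high, its top 62 mm and its underside 48 mm above the case's underside, open below between two 12 mm posts at x = +-33 mm. Origin: centre of the underside; z up. 0.25 to 0.5 kg. May be absent (None); 2 or 3 of the four are there. The same either way round.
- cassette_b: instrument cassette (green lid and handle; steel case below), 130 (x) x 54 (y) x 30 mm high case with a bridge handle on top: a bar 80 mm long along the case's x, 14 mm wide, 14 mm high, its top 62 mm and its underside 48 mm above the case's underside, open below between two 12 mm posts at x = +-33 mm. Origin: centre of the underside; z up. 0.25 to 0.5 kg. May be absent (None); 2 or 3 of the four are there. The same either way round.
- cassette_c: instrument cassette (yellow lid and handle; steel case below), 130 (x) x 54 (y) x 30 mm high case with a bridge handle on top: a bar 80 mm long along the case's x, 14 mm wide, 14 mm high, its top 62 mm and its underside 48 mm above the case's underside, open below between two 12 mm posts at x = +-33 mm. Origin: centre of the underside; z up. 0.25 to 0.5 kg. May be absent (None); 2 or 3 of the four are there. The same either way round.
- cassette_d: instrument cassette (orange lid and handle; steel case below), 130 (x) x 54 (y) x 30 mm high case with a bridge handle on top: a bar 80 mm long along the case's x, 14 mm wide, 14 mm high, its top 62 mm and its underside 48 mm above the case's underside, open below between two 12 mm posts at x = +-33 mm. Origin: centre of the underside; z up. 0.25 to 0.5 kg. May be absent (None); 2 or 3 of the four are there. The same either way round.
- station: disinfection station, fixed to the counter. Origin: on the counter under the centre of its nest; x points away from the robot towards the rear housing and hinge, y along the hinge, z up. Nest: steel floor 8 mm above the counter, walls and dividers 6 mm thick with tops 30 mm above the counter, making three bays side by side along y, each 150 (x) x 70 (y) mm inside. Behind it (x 82 to 167 mm) a white housing 78 mm high.
- nest (a point): centre of the nest's floor, 8 mm above the counter; axes as the station's
- bay0 (a point): centre of the floor of bay 0 (station y = -76 mm); a cassette lies in it with its long side along the station's x; axes as the station's
- bay1 (a point): centre of the floor of bay 1 (station y = 0 mm); a cassette lies in it with its long side along the station's x; axes as the station's
- bay2 (a point): centre of the floor of bay 2 (station y = 76 mm); a cassette lies in it with its long side along the station's x; axes as the station's
- guard (a joint): angle of the amber see-through guard (rad): 0 closed over the nest, grows as its front edge is lifted, stop at 1.75. Stiff hinge: it stays where it is left (about 2 to 5 N at the bar moves it). Roof 195 mm from hinge to front edge, 252 mm wide, with skirts at front and sides that reach 40 mm below the hinge line (closed). Open it past upright (about 1.6 rad or more) to keep its skirts clear of the gripper above the nest.
- guard_hinge (a point): middle of the guard's hinge line, 90 mm above the counter, 115 mm behind the nest's centre; the hinge line runs along the station's y
- guard_bar (a point): middle of the guard's handle: a black round bar 16 mm thick, 130 mm long parallel to the hinge line, 245 mm from the hinge line and 50 mm out in front of the guard's front edge, carried by two struts 118 mm apart. It turns with the guard; closed it is 90 mm above the counter, upright 335 mm.
- stop_button (a joint): how far the red mushroom is pressed (m): 0 up, 0.008 fully down. Spring: 1.5 N to start, 5.5 N fully down; it springs back up. Only a press of more than 5 mm, held a moment (over 0.1 s), counts.
- stop_head (a joint): how far the mushroom's head is turned (rad), clockwise seen from above; stop at 1.2, which is the reset position; it starts within 0 to 0.25 and stays where it is left (0.04 N m).
- stop_top (a point): centre of the mushroom's flat top. Round red head, 44 mm across and 24 mm high, on a vertical axis, with a white radial mark on top; its underside is 16 mm above a fixed yellow box 84 x 84 x 50 mm, so the top is 90 mm above the counter when up.
- tape_roll: blue tape roll, 64 mm across, 22 mm high; loose bystander; origin: centre of its underside
- steel_cup: steel cup, 60 mm across, 65 mm high; loose bystander; origin: centre of its underside
- steel_bowl: steel bowl, 100 mm across, 40 mm high; loose bystander; origin: centre of its underside
- brown_bottle: brown bottle, 48 mm across, 100 mm high; loose bystander; origin: centre of its underside
- white_jar: white jar, 64 mm across, 70 mm high; loose bystander; origin: centre of its underside
- swab_tray: open steel swab tray, 90 x 130 x 30 mm; loose bystander; origin: centre of its underside
- soap_bottle: white soap bottle, 66 mm across, 150 mm high; loose bystander; origin: centre of its underside
There are look-alikes about, which are no part of the job. Of the things that look like the part that bears stop_button, the largest one is meant.

How it is judged:
On the way, in this order (a step that is already met when the one before it is completed fails the run):
1. the stop mushroom is pressed down more than 5 mm for 0.1 s (value of joint stop_button above 0.005 m), for 0.1 s.
2. the guard is lifted past 1.15 rad (value of joint guard above 1.15 rad), for 0.2 s.
3. every cassette lies flat in a bay while the guard is open (x of cassette_a in the frame of nest between -0.016 and 0.016 m and y of cassette_a in the frame of nest between -0.092 and 0.092 m and z of cassette_a in the frame of nest between -0.005 and 0.006 m and angle between each of cassette_a, cassette_b, cassette_c, cassette_d's own z axis and vertical below 0.1 rad and x of cassette_b in the frame of nest between -0.016 and 0.016 m and y of cassette_b in the frame of nest between -0.092 and 0.092 m and z of cassette_b in the frame of nest between -0.005 and 0.006 m and x of cassette_c in the frame of nest between -0.016 and 0.016 m and y of cassette_c in the frame of nest between -0.092 and 0.092 m and z of cassette_c in the frame of nest between -0.005 and 0.006 m and x of cassette_d in the frame of nest between -0.016 and 0.016 m and y of cassette_d in the frame of nest between -0.092 and 0.092 m and z of cassette_d in the frame of nest between -0.005 and 0.006 m and value of joint guard above 0.9 rad), for 0.2 s.
4. the guard is closed over the loaded nest (x of cassette_a in the frame of nest between -0.016 and 0.016 m and y of cassette_a in the frame of nest between -0.092 and 0.092 m and z of cassette_a in the frame of nest between -0.005 and 0.006 m and angle between each of cassette_a, cassette_b, cassette_c, cassette_d's own z axis and vertical below 0.1 rad and x of cassette_b in the frame of nest between -0.016 and 0.016 m and y of cassette_b in the frame of nest between -0.092 and 0.092 m and z of cassette_b in the frame of nest between -0.005 and 0.006 m and x of cassette_c in the frame of nest between -0.016 and 0.016 m and y of cassette_c in the frame of nest between -0.092 and 0.092 m and z of cassette_c in the frame of nest between -0.005 and 0.006 m and x of cassette_d in the frame of nest between -0.016 and 0.016 m and y of cassette_d in the frame of nest between -0.092 and 0.092 m and z of cassette_d in the frame of nest between -0.005 and 0.006 m and value of joint guard below 0.04 rad), for 0.2 s.
5. the mushroom's head is turned clockwise to its reset position (past 1.05 rad) (value of joint guard below 0.04 rad and value of joint stop_head above 1.05 rad), for 0.2 s.
At the end, for the whole second after the job is handed in: Every cassette present lies at rest, flat (tilt under 0.1 rad, underside within 6 mm of the nest's floor) in a bay; the guard is closed (under 0.04 rad); the mushroom's head is turned past 1.05 rad and the mushroom is up again (all of step 5 and x of cassette_a in the frame of nest between -0.016 and 0.016 m and y of cassette_a in the frame of nest between -0.092 and 0.092 m and z of cassette_a in the frame of nest between -0.005 and 0.006 m and angle between each of cassette_a, cassette_b, cassette_c, cassette_d's own z axis and vertical below 0.1 rad and x of cassette_b in the frame of nest between -0.016 and 0.016 m and y of cassette_b in the frame of nest between -0.092 and 0.092 m and z of cassette_b in the frame of nest between -0.005 and 0.006 m and x of cassette_c in the frame of nest between -0.016 and 0.016 m and y of cassette_c in the frame of nest between -0.092 and 0.092 m and z of cassette_c in the frame of nest between -0.005 and 0.006 m and x of cassette_d in the frame of nest between -0.016 and 0.016 m and y of cassette_d in the frame of nest between -0.092 and 0.092 m and z of cassette_d in the frame of nest between -0.005 and 0.006 m and value of joint stop_button below 0.003 m and linear speed of each of cassette_a, cassette_b, cassette_c, cassette_d below 0.02 m/s); the robot touches nothing.
It fails at once if a bystander (tape roll, cup, bowl, bottles, jar or swab tray) is knocked over or shifted more than 60 mm (distance of any of tape_roll, steel_cup, steel_bowl, brown_bottle, white_jar, swab_tray, soap_bottle from where it was at the start of the episode above 0.06 m or angle between any of tape_roll, steel_cup, steel_bowl, brown_bottle, white_jar, swab_tray, soap_bottle's own z axis and vertical above 0.7 rad).
It fails at once if the stop is reset while the guard is open (value of joint stop_head above 1.05 rad and value of joint guard above 0.2 rad).
Of cassette_a, cassette_b, cassette_c, cassette_d only 2 to 3 are there at a start; the rules pass over those that are not, and their reading is None.
At some moment in a run one of cassette_a, cassette_b, cassette_c, cassette_d may be knocked a few centimetres aside while the robot is not near it.
Once in a run the grip may slacken for a moment while it holds something.
It also fails if it takes over 210 s, if anything falls off the work surface, if the arm or the gripper's body presses on something with over 40 N, if the wrist force passes 120 N, or if a joint passes its speed limit or range.

## Working session

There is one attempt and no reset: what is moved stays moved. The work goes in short steps, Python scripts to look and compute and a tool call to move; the robot and the scene stay as the last step left them, time stands still between calls to the robot, and variables do not carry over. Pictures are saved under pics/ and viewed, and the job is handed in when it is done.

Besides the shell and the picture viewer there is one more tool, called after "Call:" as name(argument=value, ...), one argument or row to a line, values as JSON. jog_arm: Moves the arm, as the interface text tells. Its arguments: {"type":"object","properties":{"steps":{"type":"array"},"grip_force":{"type":"number"}},"required":["steps"]}

```bash
mkdir -p pics; cat > h.py <<'E'
import numpy as np, cv2
from workcell import manip
def shot(name,fn):
    im,d=manip.camera(name); c=manip.calibration(name)
    cv2.imwrite(f'pics/{fn}.png',im[:,:,::-1]); np.savez(f'pics/{fn}.npz',im=im,d=d,K=c['mtx'],T=c['world_to_cam'])
    return im,d
class S:
    def __init__(s,fn):
        z=np.load(f'pics/{fn}.npz'); s.im,s.d,s.K,s.T=z['im'],z['d'],z['K'],z['T']
        s.Ti=np.linalg.inv(s.T)
    def w(s,u,v):
        d=s.d[int(v),int(u)]
        p=np.linalg.inv(s.K)@[u,v,1]*d
        return (s.Ti@[*p,1])[:3]
    def atz(s,u,v,z):
        r=s.Ti[:3,:3]@np.linalg.inv(s.K)@[u,v,1]; o=s.Ti[:3,3]
        return o+r*(z-o[2])/r[2]
    def all(s):
        v,u=np.mgrid[0:400,0:640]; p=np.stack([u,v,np.ones_like(u)],-1)@np.linalg.inv(s.K).T*s.d[...,None]
        return p@s.Ti[:3,:3].T+s.Ti[:3,3]
    def pix(s,p):
        q=s.K@(s.T@[*p,1])[:3]; return q[:2]/q[2]
def crop(fn,u0,v0,u1,v1,k,out):
    im=cv2.imread(f'pics/{fn}.png')[v0:v1,u0:u1]
    cv2.imwrite(f'pics/{out}.png',cv2.resize(im,None,fx=k,fy=k,interpolation=cv2.INTER_CUBIC))
E
python3 - <<'E'
from h import *
for n in ['scene','side','wrist']: shot(n,n+'0')
o=manip.get_obs(); print(o)
for n in ['scene','side']: c=manip.calibration(n); print(np.linalg.inv(c['world_to_cam']).round(3))
E
```

```text
{'clock': 0.15, 'joint_pos': array([-1.33556578,  0.33274515, -0.06468262,  1.46072302,  0.0215745 ,
        1.34991223, -0.08848628]), 'joint_velocities': array([-0.00065384, -0.00159805, -0.00133544, -0.0040604 ,  0.003655  ,
        0.00307961,  0.00066664]), 'tau': array([ 3.56419287e-04, -6.25821447e+01,  4.88381193e-02, -3.91856825e+01,
        1.62488309e-02,  7.30382235e-03, -2.38590724e-05]), 'position': array([0.15929944, 0.60408901, 0.24769924]), 'ee_rot': array([ 1.28554472e-01,  9.91702298e-01, -5.43987374e-04, -5.68386522e-05]), 'ft_force': array([-0.42253907,  0.23150862,  0.3501036 ]), 'torque': array([ 0.02180044, -0.05474459, -0.07962207]), 'grip_width': 1.0009628374990598}
[[ 0.054  0.761 -0.647  1.543]
 [ 0.998 -0.032  0.046 -0.083]
 [ 0.014 -0.648 -0.761  1.264]
 [ 0.     0.     0.     1.   ]]
[[-0.968 -0.138  0.211  0.241]
 [-0.252  0.568 -0.784  1.206]
 [-0.012 -0.812 -0.584  0.996]
 [ 0.     0.     0.     1.   ]]
```

View pics/scene0.png

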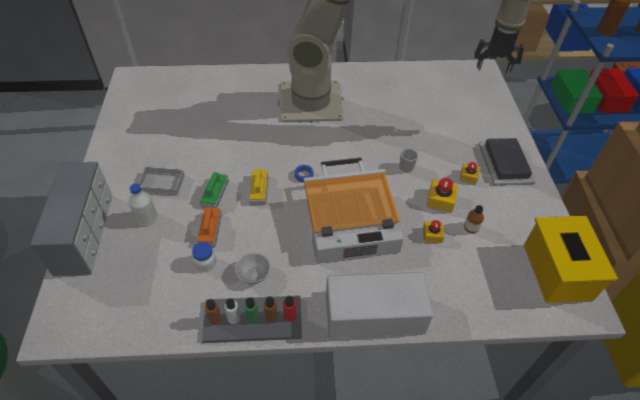

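View pics/side0.png

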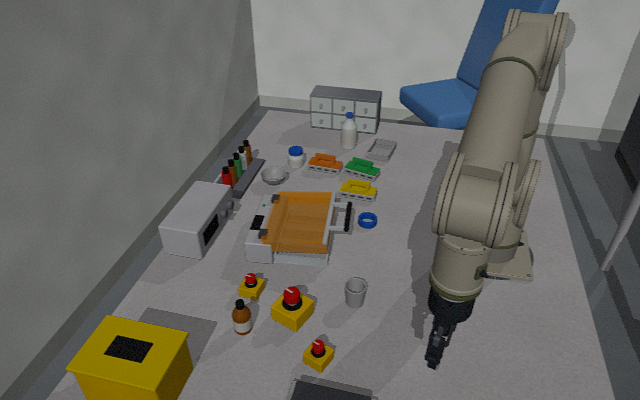

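View pics/wrist0.png

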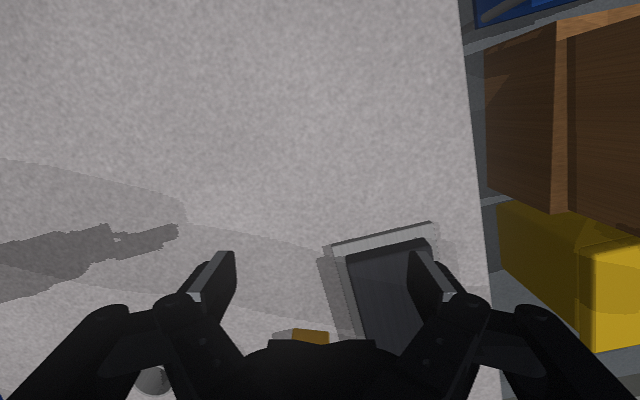

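The scene view shows a green cassette at (214,188), yellow at (259,185) and orange at (209,226). The guard is at (350,200) with its bar at (341,162). There are three mushrooms, at (443,193), (471,172) and (433,231). The box at (443,193) looks largest, so I'll measure all three and enlarge them.

```bash
python3 - <<'E'
from h import *
s=S('scene0'); P=s.all()
crop('scene0',395,130,505,250,5,'c_btn'); crop('scene0',130,150,300,290,4,'c_cas'); crop('scene0',295,140,415,265,5,'c_st')
im=s.im.astype(int)
R,G,B=im[...,0],im[...,1],im[...,2]
red=(R>120)&(G<60)&(B<60)
n,l,st,c=cv2.connectedComponentsWithStats(red.astype(np.uint8))
for i in range(1,n):
    if st[i,4]>15 and 400<c[i,0]<500:
        m=l==i; q=P[m]; print('red',c[i].round(),st[i,4],'zmax',np.percentile(q[:,2],[5,50,95]).round(3),'xyz',np.median(q,0).round(3), np.ptp(q[:,1]).round(3))
yel=(R>150)&(G>110)&(B<60)
n,l,st,c=cv2.connectedComponentsWithStats(yel.astype(np.uint8))
for i in range(1,n):
    if st[i,4]>15:
        m=l==i; q=P[m]; print('yel',c[i].round(),st[i,:],np.percentile(q,[2,50,98],0).round(3).tolist())
E
```

```text
red [472. 165.] 21 zmax [0.055 0.06  0.064] xyz [0.421 0.519 0.06 ] 0.024
red [446. 182.] 77 zmax [0.086 0.09  0.094] xyz [0.52  0.403 0.09 ] 0.501
red [435. 223.] 33 zmax [0.055 0.059 0.064] xyz [0.654 0.344 0.059] 0.028
yel [474. 173.] [464 167  16  11  43] [[0.402, 0.491, 0.026], [0.439, 0.526, 0.033], [0.45, 0.549, 0.038]]
yel [259. 184.] [250 169  17  30 294] [[0.392, -0.212, 0.024], [0.456, -0.185, 0.031], [0.509, -0.168, 0.065]]
yel [435. 183.] [432 180   7   6  32] [[0.472, 0.367, 0.044], [0.485, 0.379, 0.049], [0.497, 0.391, 0.056]]
yel [448. 196.] [430 184  28  20 158] [[0.496, 0.351, 0.043], [0.548, 0.414, 0.05], [0.568, 0.443, 0.057]]
yel [576. 249.] [ 537  216   80   65 2696] [[0.704, 0.61, 0.127], [0.816, 0.679, 0.132], [0.903, 0.751, 0.137]]
yel [427. 223.] [425 222   6   3  17] [[0.626, 0.32, 0.028], [0.633, 0.327, 0.033], [0.638, 0.337, 0.04]]
yel [436. 233.] [426 223  18  14  70] [[0.642, 0.316, 0.028], [0.675, 0.351, 0.033], [0.684, 0.37, 0.039]]
```

```bash
sleep 0
```

```text
(no output)
```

View pics/c_btn.png

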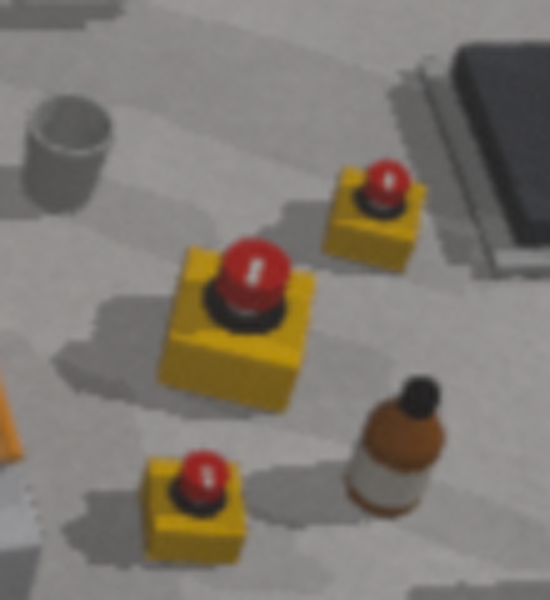

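View pics/c_cas.png

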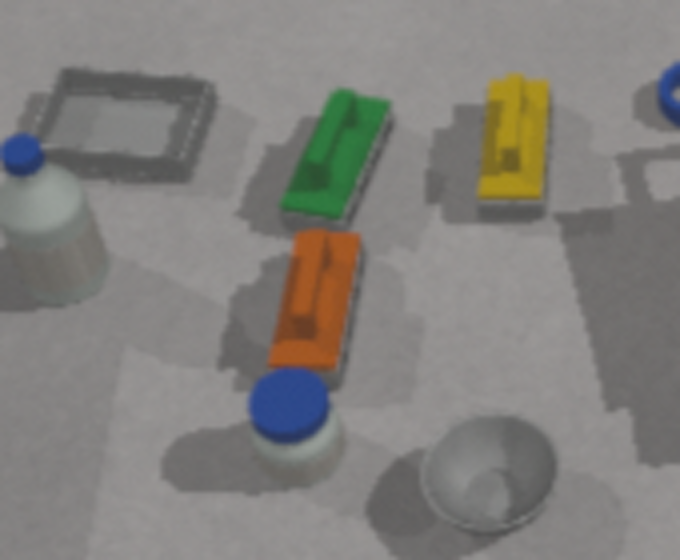

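View pics/c_st.png

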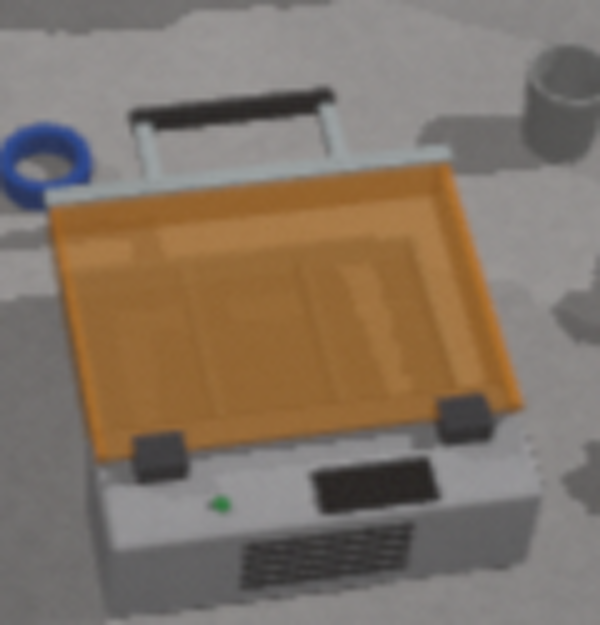

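Of the three mushrooms, (443,193) has its top at z=0.090 and a box of about 84 mm. The other two tops are at about 0.06. So (443,193) is the one meant, and the crop confirms it. Next I'll take the numeric measurements.

```bash
cat > meas.py <<'E'
from h import *
def cas(s,P,box=None):
    hsv=cv2.cvtColor(s.im,cv2.COLOR_RGB2HSV)
    out={}
    for n,(a,b) in dict(blue=(100,125),green=(45,80),yellow=(22,32),orange=(5,16)).items():
        m=(hsv[...,0]>=a)&(hsv[...,0]<=b)&(hsv[...,1]>140)&(hsv[...,2]>50)
        m&=(P[...,0]>.3)&(P[...,0]<.8)
        mm=m&(P[...,2]>.0)&(P[...,2]<.10)
        if box is not None: mm&=(P[...,0]>box[0])&(P[...,0]<box[1])&(P[...,1]>box[2])&(P[...,1]<box[3])
        out[n]=mm
    return out
E
python3 - <<'E'
from meas import *
for nm in ['scene0','side0']:
    s=S(nm);P=s.all()
    print(nm)
    for n,m in cas(s,P,(.3,.8,-.45,-.1)).items():
        q=P[m]
        h=q[(q[:,2]>.054)&(q[:,2]<.075)]; lid=q[(q[:,2]>.02)&(q[:,2]<.04)]
        if len(h)<10: continue
        for t,a in (('h',h),('lid',lid)):
            (cx,cy),(w,hh),ang=cv2.minAreaRect((a[:,:2]*1000).astype(np.float32))
            c=a.mean(0); e=np.linalg.svd(a[:,:2]-c[:2],full_matrices=False)[2][0]
            print(n,t,len(a),'rect',round(cx),round(cy),round(w),round(hh),round(ang),'mean',c.round(3),'yaw deg',np.degrees(np.arctan2(e[1],e[0])).round(1))
s=S('scene0')
print('btn',s.atz(446.2,183.5,.09), s.w(446,183))
a=s.atz(295+133/5,140+118/5,.095);b=s.atz(295+332/5,140+98/5,.095);print('bar',a,b,(a+b)/2,np.hypot(*(b-a)[:2]),np.degrees(np.arctan2(*(b-a)[1::-1])))
P=s.all()
# front top edge of guard & housing
for u,v in [(50,197),(450,153),(100,460),(520,408),(110,548),(538,492)]:
    print((u,v),s.w(295+u/5,140+v/5).round(3), s.atz(295+u/5,140+v/5,.09).round(3))
t=S('side0')
crop('side0',235,175,365,275,5,'c_st2');crop('side0',260,270,380,350,6,'c_b2')
E
```

```text
scene0
blue h 244 rect 726 -340 51 53 88 mean [ 0.727 -0.341  0.069] yaw deg 27.3<stdin>:11: RuntimeWarning: Mean of empty slice.
  ret = um.true_divide(
Traceback (most recent call last):
IndexError: index 0 is out of bounds for axis 0 with size 0
```

```bash
sleep 0
python3 - <<'E'
from meas import *
for nm in ['scene0','side0']:
    s=S(nm);P=s.all()
    print(nm)
    for n,m in cas(s,P,(.3,.8,-.45,-.1)).items():
        if n=='blue': continue
        q=P[m]
        h=q[(q[:,2]>.054)&(q[:,2]<.075)]; lid=q[(q[:,2]>.02)&(q[:,2]<.04)]
        if len(h)<10: continue
        for t,a in (('h',h),('lid',lid)):
            (cx,cy),(w,hh),ang=cv2.minAreaRect((a[:,:2]*1000).astype(np.float32))
            c=a.mean(0); e=np.linalg.svd(a[:,:2]-c[:2],full_matrices=False)[2][0]
            print(n,t,len(a),'rect',round(cx),round(cy),round(w),round(hh),round(ang),'mean',c.round(3),'yaw deg',np.degrees(np.arctan2(e[1],e[0])).round(1))
s=S('scene0')
print('btn',s.atz(446.2,183.5,.09), s.w(446,183))
a=s.atz(295+133/5,140+118/5,.095);b=s.atz(295+332/5,140+98/5,.095);print('bar',a,b,(a+b)/2,np.hypot(*(b-a)[:2]),np.degrees(np.arctan2(*(b-a)[1::-1])))
P=s.all()
# front top edge of guard & housing
for u,v in [(50,197),(450,153),(100,460),(520,408),(110,548),(538,492)]:
    print((u,v),s.w(295+u/5,140+v/5).round(3), s.atz(295+u/5,140+v/5,.09).round(3))
t=S('side0')
crop('side0',235,175,365,275,5,'c_st2');crop('side0',260,270,380,350,6,'c_b2')
E
```

```text
scene0
green h 78 rect 460 -334 15 75 77 mean [ 0.462 -0.334  0.061] yaw deg -14.5
green lid 215 rect 463 -328 42 120 67 mean [ 0.47  -0.328  0.029] yaw deg -20.1
yellow h 85 rect 452 -192 15 84 88 mean [ 0.451 -0.191  0.061] yaw deg -2.6
yellow lid 332 rect 450 -190 48 132 88 mean [ 0.457 -0.189  0.03 ] yaw deg -4.3
orange h 120 rect 604 -339 16 85 86 mean [ 0.607 -0.338  0.061] yaw deg -4.0
orange lid 386 rect 606 -337 49 129 85 mean [ 0.614 -0.335  0.03 ] yaw deg -8.8
side0
green h 79 rect 460 -331 23 77 76 mean [ 0.459 -0.33   0.06 ] yaw deg 164.9
green lid 232 rect 463 -330 60 126 73 mean [ 0.458 -0.326  0.03 ] yaw deg 167.1
yellow h 90 rect 450 -188 23 77 85 mean [ 0.448 -0.186  0.061] yaw deg 176.6
yellow lid 284 rect 450 -186 58 123 88 mean [ 0.448 -0.184  0.03 ] yaw deg 178.5
orange h 75 rect 606 -337 21 77 90 mean [ 0.605 -0.334  0.06 ] yaw deg 175.7
orange lid 223 rect 605 -332 59 124 86 mean [ 0.604 -0.331  0.03 ] yaw deg 177.8
btn [0.52512306 0.398077   0.09      ] [0.52632587 0.39636536 0.09378564]
bar [0.42866923 0.01557999 0.095     ] [0.41616622 0.1447904  0.095     ] [0.42241772 0.0801852  0.095     ] 0.1298139252976291 95.52700156320108
(50, 197) [ 0.504 -0.041  0.106] [ 0.49 -0.04  0.09]
(450, 153) [ 0.373  0.24  -0.008] [0.463 0.215 0.09 ]
(100, 460) [ 0.69  -0.02   0.086] [ 0.693 -0.02   0.09 ]
(520, 408) [0.664 0.228 0.087] [0.666 0.227 0.09 ]
(110, 548) [ 0.741 -0.017  0.072] [ 0.753 -0.018  0.09 ]
(538, 492) [0.716 0.231 0.075] [0.726 0.227 0.09 ]
```

```bash
sleep 0
```

```text
(no output)
```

View pics/c_st2.png

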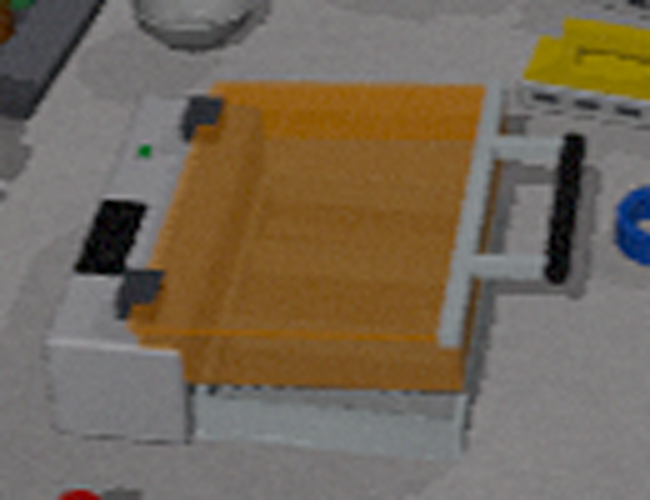

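View pics/c_b2.png

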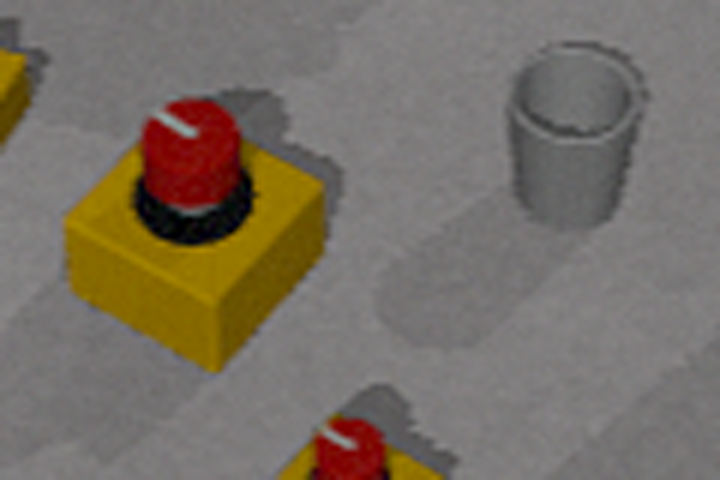

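```bash
cat >> h.py <<'E'
from scipy.spatial.transform import Rotation as Rn
def go(x,y,z,jaw=None):
    "shift in tool axes to bring TCP there; jaw: deg direction of tool y in world, mod 180"
    o=manip.get_obs(); R=Rn.from_quat(o['ee_rot']).as_matrix()
    d=R.T@(np.array([x,y,z])-o['position'])
    cur=np.degrees(np.arctan2(R[1,1],R[0,1]))
    t=0
    s=f"now {o['position'].round(4)} jaw {cur:.1f} tilt {np.degrees(np.arccos(-R[2,2])):.2f} shift {d.round(4)}"
    if jaw is not None:
        dd=(jaw-cur+90)%180-90   # world ccw
        s+=f" twist {-np.radians(dd):.3f} (alt {-np.radians(dd-np.sign(dd)*180):.3f}) j7 {o['joint_pos'][6]:.2f}"
    print(s, 't',round(o['clock'],2),'F',o['ft_force'].round(1),'grip',round(o['grip_width'],3))
E
python3 - <<'E'
from h import *
go(.525,.398,.20)
c=np.linalg.inv(manip.calibration('wrist')['world_to_cam']); print(c.round(3)); print(manip.calibration('wrist')['mtx'])
s=S('scene0');print(s.w(410,166),s.w(303,174),s.w(474,222))
E
```

```text
now [0.1593 0.6041 0.2477] jaw 75.2 tilt 0.06 shift [-0.4062 -0.106   0.0478] t 0.15 F [-0.4  0.2  0.4] grip 1.001
[[ 0.255  0.926  0.278  0.088]
 [ 0.967 -0.244 -0.075  0.623]
 [-0.002  0.288 -0.958  0.373]
 [ 0.     0.     0.     1.   ]]
[[291.73397947   0.         321.18315344]
 [  0.         291.73397947 200.49764612]
 [  0.           0.           1.        ]]
[0.39391599 0.31648609 0.03413193] [ 0.38099431 -0.04233366 -0.00339635] [0.65136292 0.46195517 0.05485134]
```

Call:
jog_arm(
  steps=[0,-0.045,-0.012,0,0,0,-0.09,-0.024,0,0,0,-0.135,-0.036,0.005,0,0,-0.18,-0.048,0.01,0,0,-0.225,-0.06,0.02,0,0,-0.27,-0.072,0.03,0,0,-0.315,-0.084,0.04,0,0,-0.36,-0.095,0.045,0,0,-0.406,-0.106,0.048,0,0,-0.406,-0.106,0.048,0],
)

```text
clock: 1.15
position: [0.531, 0.3916, 0.1991]
ee_rot: [0.133, 0.991, -0.002, 0.001]
ft_force: [-0.5, 0.2, -0.4]
grip_width: 0.002
```

```bash
python3 - <<'E'
from h import *
go(.525,.398,.12)
shot('wrist','w1')
E
```

```text
now [0.531  0.3916 0.1991] jaw 74.7 tilt 0.27 shift [0.0078 0.0048 0.0791] t 1.15 F [-0.5  0.2 -0.4] grip 0.002
```

View pics/w1.png

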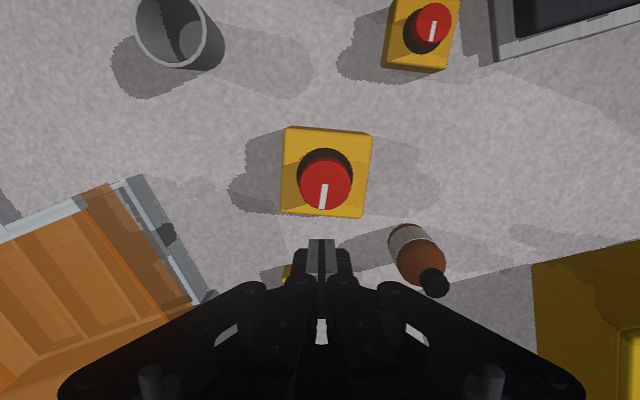

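The wrist view shows the big mushroom's red top centred near (325,185), with its mark running from the centre to about (322,207).

```bash
python3 - <<'E'
from h import *
s=S('w1');P=s.all();R,G,B=[s.im[...,i].astype(int) for i in range(3)]
m=(R>110)&(G<70)&(B<70)&(P[...,2]>.08)&(P[...,2]<.1);m[:,:280]=0;m[:,370:]=0
q=P[m];print(q.mean(0),np.median(q,0),cv2.minEnclosingCircle(q[:,:2].astype(np.float32)))
print(s.atz(325,185,.09)); crop('w1',270,110,390,230,5,'c_w1')
E
```

```text
[0.51173761 0.40202193 0.08956365] [0.51101555 0.4030378  0.0895721 ] ((0.5133365392684937, 0.40132078528404236), 0.02169114537537098)
[0.51266098 0.40184624 0.09      ]
```

View pics/c_w1.png

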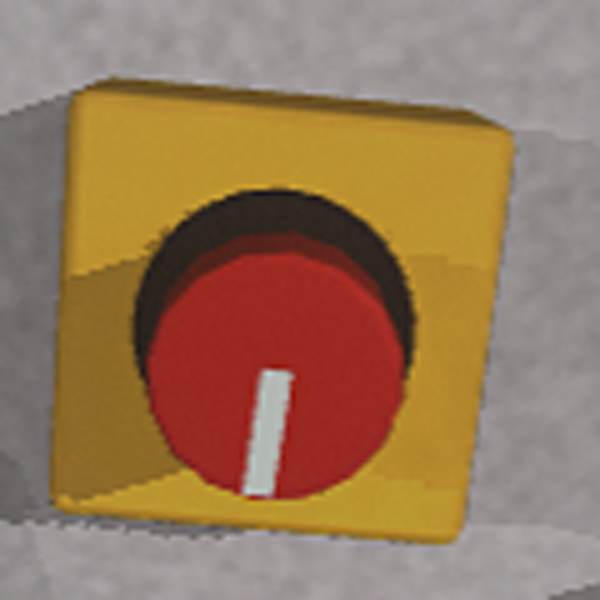

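Call:
jog_arm(
  steps=[0,0,0,0,0,0,0,0,0,0,0,0,0,0,0,0,0,0,0,0,0,0,0,0,0,0,0,0,0,0,0,0,0,0,0,0,0,0,0,0,0,0,0,0,0,0,0,0,0,0],
)

```text
clock: 2.2
position: [0.5249, 0.3983, 0.2003]
ee_rot: [0.129, 0.992, 0.0, 0.0]
ft_force: [0.3, 0.6, -0.3]
grip_width: 0.001
```

```bash
python3 - <<'E'
from h import *
go(.525,.398,.12)
shot('wrist','w2')
def f(n,a,b):
    s=S(n);P=s.all();R,G,B=[s.im[...,i].astype(int) for i in range(3)]
    m=(R>110)&(G<70)&(B<70)&(P[...,2]>.08)&(P[...,2]<.1);m[:,:a]=0;m[:,b:]=0
    q=P[m];print(n,m.sum(),q.mean(0),cv2.minEnclosingCircle(q[:,:2].astype(np.float32)))
f('w2',280,370);f('w1',280,370);f('scene0',435,457);f('side0',270,310)
print(manip.calibration('wrist')['world_to_cam']-S('w2').T)
E
```

```text
now [0.5249 0.3983 0.2003] jaw 75.2 tilt 0.01 shift [-0.0002 -0.0003  0.0803] t 2.2 F [ 0.3  0.6 -0.3] grip 0.001
w2 1726 [0.51483782 0.39881116 0.08928967] ((0.5161563158035278, 0.397996723651886), 0.02163470722734928)
w1 1800 [0.51173761 0.40202193 0.08956365] ((0.5133365392684937, 0.40132078528404236), 0.02169114537537098)
scene0 87 [0.52053888 0.39929372 0.08922336] ((0.5190887451171875, 0.397671639919281), 0.02302960865199566)
side0 170 [0.5236195  0.39106126 0.08958008] ((0.5932221412658691, 0.22256958484649658), 0.21590352058410645)
[[0. 0. 0. 0.]
 [0. 0. 0. 0.]
 [0. 0. 0. 0.]
 [0. 0. 0. 0.]]
```

Call:
jog_arm(
  steps=[0,0.008,-0.002,0.03,0,0,0.008,-0.002,0.06,0,0,0.008,-0.002,0.08,0,0,0.008,-0.002,0.09,0,0,0.008,-0.002,0.097,0,0,0.008,-0.002,0.103,0,0,0.008,-0.002,0.103,0,0,0.008,-0.002,0.103,0,0,0.008,-0.002,0.103,0,0,0.008,-0.002,0.103,0],
)

```text
clock: 3.25
position: [0.5174, 0.399, 0.0992]
ee_rot: [0.129, 0.992, 0.001, 0.001]
ft_force: [-2.6, -1.4, 7.2]
grip_width: -0.003
```

```bash
python3 - <<'E'
from h import *
go(.517,.398,.2)
shot('side','s3'); crop('s3',240,250,400,360,5,'c_s3')
E
```

```text
now [0.5174 0.399  0.0992] jaw 75.2 tilt 0.15 shift [-0.     -0.0009 -0.1008] t 3.25 F [-2.6 -1.4  7.2] grip -0.003
```

View pics/c_s3.png

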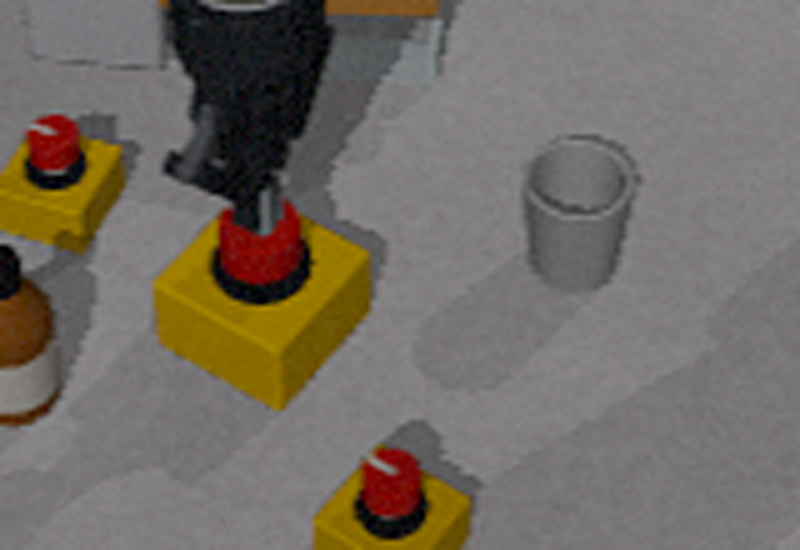

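The press reads 7.2 N with the tip at z=0.082, so the mushroom is fully down and held. I'll lift off and go above the guard bar, turning the jaws along the station's x.

Call:
jog_arm(
  steps=[0,0,0,-0.04,0,0,0,0,-0.08,0,0,0.02,-0.02,-0.12,0,0,0.03,-0.06,-0.14,0.1,0,0.035,-0.1,-0.14,0.2,0,0.04,-0.14,-0.14,0.35,0,0.04,-0.18,-0.14,0.5,0,0.03,-0.22,-0.14,0.6,0,0.02,-0.26,-0.14,0.7,0,0.01,-0.3,-0.14,0.85],
)

```text
clock: 4.3
position: [0.4307, 0.1095, 0.2384]
ee_rot: [0.528, 0.849, 0.001, 0.001]
ft_force: [1.3, -0.0, 0.7]
grip_width: 0.004
```

```bash
python3 - <<'E'
from h import *
go(.43,.085,.2,5.5)
E
```

```text
now [0.4307 0.1095 0.2384] jaw 26.3 tilt 0.17 shift [-0.0217 -0.0116  0.0384] twist 0.363 (alt -2.779) j7 0.08 t 4.3 F [ 1.3 -0.   0.7] grip 0.004
```

Call:
jog_arm(
  steps=[0.05,-0.01,-0.006,0.005,0.12,0.05,-0.022,-0.012,0.01,0.25,0.05,-0.022,-0.012,0.01,0.363,0.05,-0.022,-0.012,0.01,0.363,0.05,-0.022,-0.012,0.01,0.363,0.05,-0.022,-0.012,0.01,0.363,0.05,-0.022,-0.012,0.01,0.363,0.05,-0.022,-0.012,0.01,0.363,0.05,-0.022,-0.012,0.01,0.363,0.05,-0.022,-0.012,0.01,0.363],
)

```text
clock: 5.3
position: [0.4296, 0.0859, 0.2273]
ee_rot: [0.671, 0.742, -0.0, -0.0]
ft_force: [-0.2, 0.6, 0.7]
grip_width: 0.585
```

```bash
python3 - <<'E'
from h import *
go(.43,.085,.2,5.5)
shot('wrist','w4')
E
```

```text
now [0.4296 0.0859 0.2273] jaw 5.8 tilt 0.00 shift [-0.001   0.0003  0.0273] twist 0.004 (alt -3.137) j7 -0.23 t 5.3 F [-0.2  0.6  0.7] grip 0.585
```

View pics/w4.png

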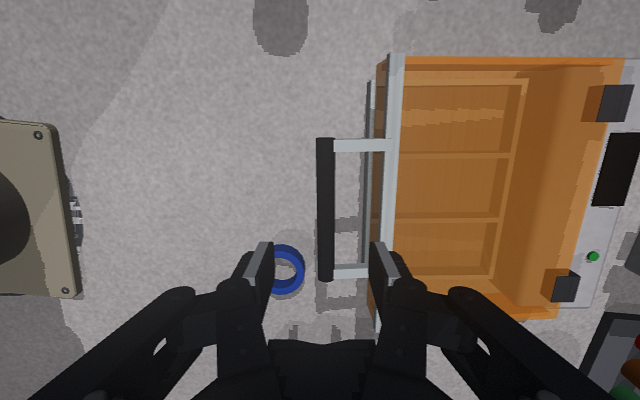

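The bar runs from (324,138) to (326,282), with struts at rows 145 and 271. It stands nearly parallel to the image columns.

```bash
python3 - <<'E'
from h import *
s=S('w4')
for u,v in [(324.5,139),(326,281)]: print(s.w(u,v).round(4),s.atz(u,v,.098).round(4))
a=s.atz(324.5,138,.096);b=s.atz(326,282,.096);print((a+b)/2,np.hypot(*(a-b)[:2]),np.degrees(np.arctan2(*(a-b)[1::-1])))
# guard front edge white strip: pixels (398,55)-(387?)...
for p in [(601,86),(566,272)]: print(s.w(*p))
P=s.all();m=(P[...,2]>.083)&(P[...,2]<.105)&(s.im.max(2)<70);m[:,:300]=0;m[:,345:]=0;m[:125]=0;m[300:]=0
q=P[m];print(len(q),q.mean(0),cv2.minAreaRect((q[:,:2]*1000).astype(np.float32)))
E
```

```text
[0.4264 0.1393 0.1153] [0.4267 0.1379 0.098 ]
[0.4411 0.0111 0.1152] [4.425e-01 3.000e-04 9.800e-02]
[0.43472653 0.06824669 0.096     ] 0.14152546847953779 96.54681510476856
[0.65052389 0.20338941 0.09312714]
[0.68222528 0.03098647 0.09186618]
0 [nan nan nan] ((0.0, 0.0), (0.0, 0.0), 0.0)<stdin>:8: RuntimeWarning: Mean of empty slice.
  ret = um.true_divide(
```

```bash
python3 - <<'E'
from h import *
for n,(u0,u1,v0,v1) in {'w4':(316,334,140,280),'scene0':(321,364,157,168),'side0':(340,356,200,232)}.items():
    s=S(n);P=s.all();m=np.zeros((400,640),bool);m[v0:v1,u0:u1]=1
    m&=(s.im.max(2)<75)&(P[...,2]>.07)&(P[...,2]<.13);q=P[m]
    print(n,len(q),np.percentile(q,[5,50,95],0).round(4).tolist(),cv2.minAreaRect((q[:,:2]*1000).astype(np.float32)))
s=S('w4');P=s.all()
for p in [(395,70),(395,150),(390,250),(388,300),(470,100),(470,200),(520,280)]: print(p,s.w(*p).round(4))
E
```

```text
w4 2335 [[0.4234, 0.0205, 0.1111], [0.4329, 0.0821, 0.1149], [0.4428, 0.1335, 0.1166]] ((433.3826599121094, 74.86756896972656), (14.378446578979492, 128.50384521484375), 6.412363529205322)
scene0 149 [[0.4321, 0.0245, 0.1054], [0.4408, 0.0753, 0.1135], [0.447, 0.1278, 0.1194]] ((439.6007385253906, 75.47679138183594), (16.519834518432617, 125.02864074707031), 6.108958721160889)
side0 134 [[0.4271, 0.0218, 0.1078], [0.4358, 0.0876, 0.1152], [0.446, 0.141, 0.1197]] ((437.19476318359375, 80.169921875), (14.560233116149902, 131.38189697265625), 6.241585731506348)
(395, 70) [0.475  0.1959 0.1089]
(395, 150) [0.486  0.1356 0.1071]
(390, 250) [0.4973 0.0444 0.107 ]
(388, 300) [0.4555 0.0905 0.2522]
(470, 100) [0.541  0.181  0.1018]
(470, 200) [0.5632 0.0973 0.0995]
(520, 280) [0.6358 0.0194 0.0955]
```

The bar's top is at z=0.115 in all three views, so the guard starts about 0.07 rad open. The bar centre is about (0.435, 0.0765, 0.107) and the station yaw about 6.3°.

```bash
python3 - <<'E'
from h import *
go(.435,.0765,.105,6.3)
E
```

```text
now [0.4296 0.0859 0.2273] jaw 5.7 tilt 0.00 shift [-0.0099  0.0045  0.1223] twist -0.010 (alt 3.132) j7 -0.23 t 5.35 F [-1.2 -0.8 -0.7] grip 0.587
```

Call:
jog_arm(
  steps=[0.05,-0.01,0.0045,0.02,-0.01,0.05,-0.01,0.0045,0.05,-0.01,0.05,-0.01,0.0045,0.08,-0.01,0.05,-0.01,0.0045,0.105,-0.01,0.05,-0.01,0.0045,0.122,-0.01,0.05,-0.01,0.0045,0.122,-0.01,0.05,-0.01,0.0045,0.122,-0.01,0.05,-0.01,0.0045,0.122,-0.01,0.05,-0.01,0.0045,0.122,-0.01,0.05,-0.01,0.0045,0.122,-0.01],
)

```text
clock: 6.35
position: [0.4355, 0.0766, 0.106]
ee_rot: [0.667, 0.745, 0.001, 0.0]
ft_force: [0.3, -0.0, 0.0]
grip_width: 0.586
```

```bash
python3 - <<'E'
from h import *
go(.435,.0765,.105,6.3)
shot('wrist','w5'); shot('side','s5'); crop('s5',300,170,400,250,6,'c_s5')
E
```

```text
now [0.4355 0.0766 0.106 ] jaw 6.3 tilt 0.08 shift [-0.     -0.0005  0.001 ] twist 0.000 (alt -3.142) j7 -0.14 t 6.35 F [ 0.3 -0.   0. ] grip 0.586
```

View pics/w5.png

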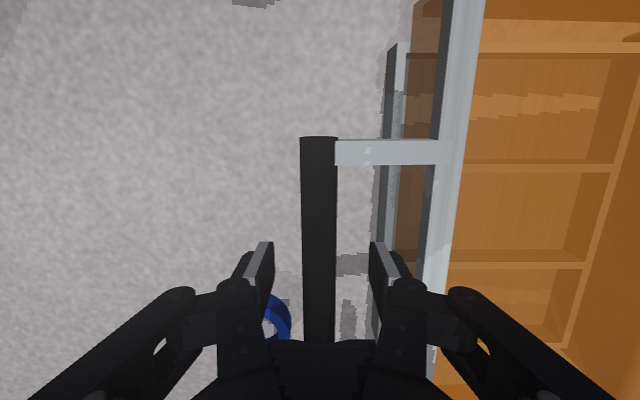

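View pics/c_s5.png

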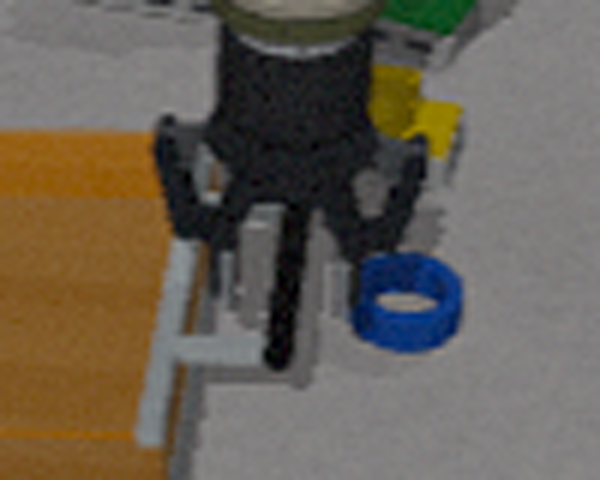

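The bar lies centred between the pads, with the strut clear, so I'll grip it.

Call:
jog_arm(
  steps=[0.01,0,0,0,0,0.01,0,0,0,0,0.01,0,0,0,0,0.01,0,0,0,0,0.01,0,0,0,0,0.01,0,0,0,0,0.01,0,0,0,0,0.01,0,0,0,0,0.01,0,0,0,0,0.01,0,0,0,0],
  grip_force=30,
)

```text
clock: 7.45
position: [0.4344, 0.0763, 0.105]
ee_rot: [0.667, 0.745, -0.001, -0.001]
ft_force: [-5.1, -0.9, 1.1]
grip_width: 0.176
```

```bash
python3 - <<'E'
from h import *
go(.435,.0765,.105,6.3)
# arc rows: tool y = station x dir, tool z = down ; theta from .07 to 1.70 in 30 rows
th=.07+ (1.70-.07)*np.arange(1,31)/30
y=.245*(np.cos(.07)-np.cos(th)); z=-.245*(np.sin(th)-np.sin(.07))
for k in range(3):
    y0,z0=(0,0) if k==0 else (y[10*k-1],z[10*k-1])
    print([(round(a-y0,3),round(b-z0,3)) for a,b in zip(y[10*k:10*k+10],z[10*k:10*k+10])])
E
```

```text
now [0.4344 0.0763 0.105 ] jaw 6.3 tilt 0.09 shift [0.0001 0.0006 0.    ] twist 0.000 (alt -3.141) j7 -0.14 t 7.45 F [-5.1 -0.9  1.1] grip 0.176
[(np.float64(0.001), np.float64(-0.013)), (np.float64(0.003), np.float64(-0.026)), (np.float64(0.006), np.float64(-0.039)), (np.float64(0.009), np.float64(-0.052)), (np.float64(0.014), np.float64(-0.065)), (np.float64(0.018), np.float64(-0.077)), (np.float64(0.024), np.float64(-0.09)), (np.float64(0.03), np.float64(-0.101)), (np.float64(0.037), np.float64(-0.113)), (np.float64(0.044), np.float64(-0.124))]
[(np.float64(0.008), np.float64(-0.011)), (np.float64(0.016), np.float64(-0.021)), (np.float64(0.026), np.float64(-0.031)), (np.float64(0.035), np.float64(-0.04)), (np.float64(0.045), np.float64(-0.049)), (np.float64(0.056), np.float64(-0.057)), (np.float64(0.067), np.float64(-0.064)), (np.float64(0.078), np.float64(-0.071)), (np.float64(0.09), np.float64(-0.078)), (np.float64(0.102), np.float64(-0.083))]
[(np.float64(0.012), np.float64(-0.005)), (np.float64(0.025), np.float64(-0.009)), (np.float64(0.038), np.float64(-0.013)), (np.float64(0.051), np.float64(-0.016)), (np.float64(0.064), np.float64(-0.018)), (np.float64(0.077), np.float64(-0.02)), (np.float64(0.09), np.float64(-0.021)), (np.float64(0.104), np.float64(-0.021)), (np.float64(0.117), np.float64(-0.02)), (np.float64(0.13), np.float64(-0.019))]
```

Call:
jog_arm(
  steps=[0.01,0,0.001,-0.013,0,0.01,0,0.003,-0.026,0,0.01,0,0.006,-0.039,0,0.01,0,0.009,-0.052,0,0.01,0,0.014,-0.065,0,0.01,0,0.018,-0.077,0,0.01,0,0.024,-0.09,0,0.01,0,0.03,-0.101,0,0.01,0,0.037,-0.113,0,0.01,0,0.044,-0.124,0],
)

```text
clock: 8.45
position: [0.4762, 0.0809, 0.2289]
ee_rot: [0.667, 0.745, -0.003, -0.002]
ft_force: [-16.4, -2.4, 5.4]
grip_width: 0.167
```

```bash
python3 - <<'E'
from h import *
go(.435,.0765,.105,6.3); print(manip.get_obs()['torque'])
E
```

```text
now [0.4762 0.0809 0.2289] jaw 6.3 tilt 0.43 shift [ 1.000e-04 -4.050e-02  1.242e-01] twist 0.000 (alt -3.141) j7 -0.14 t 8.45 F [-16.4  -2.4   5.4] grip 0.167
[-0.35673958  3.58961206  0.02113558]
```

Call:
jog_arm(
  steps=[0.01,0,0.004,-0.011,0,0.01,0,0.012,-0.021,0,0.01,0,0.022,-0.031,0,0.01,0,0.031,-0.04,0,0.01,0,0.041,-0.049,0,0.01,0,0.052,-0.057,0,0.01,0,0.063,-0.064,0,0.01,0,0.074,-0.071,0,0.01,0,0.086,-0.078,0,0.01,0,0.098,-0.083,0],
)

```text
clock: 9.45
position: [0.5763, 0.092, 0.3144]
ee_rot: [0.667, 0.745, 0.0, -0.0]
ft_force: [-12.3, -2.4, 16.8]
grip_width: 0.173
```

```bash
python3 - <<'E'
from h import *
go(.435,.0765,.105,6.3); print(manip.get_obs()['torque'])
E
```

```text
now [0.5763 0.092  0.3144] jaw 6.3 tilt 0.05 shift [-0.     -0.1422  0.2094] twist 0.000 (alt -3.141) j7 -0.05 t 9.45 F [-12.3  -2.4  16.8] grip 0.173
[-0.3753455   2.87382669 -0.04362788]
```

Call:
jog_arm(
  steps=[0.01,0,0.011,-0.007,0,0.01,0,0.024,-0.012,0,0.01,0,0.037,-0.016,0,0.01,0,0.05,-0.019,0,0.01,0,0.063,-0.022,0,0.01,0,0.076,-0.024,0,0.01,0,0.089,-0.025,0,0.01,0,0.103,-0.025,0,0.01,0,0.116,-0.024,0,0.01,0,0.128,-0.022,0],
)

```text
clock: 10.45
position: [0.7045, 0.1061, 0.336]
ee_rot: [0.667, 0.745, 0.001, 0.001]
ft_force: [-2.1, -0.3, 9.8]
grip_width: 0.171
```

```bash
python3 - <<'E'
from h import *
go(.435,.0765,.105,6.3); shot('side','s6'); shot('scene','sc6')
E
```

```text
now [0.7045 0.1061 0.336 ] jaw 6.3 tilt 0.16 shift [ 0.0003 -0.2718  0.2302] twist 0.000 (alt -3.141) j7 0.02 t 10.45 F [-2.1 -0.3  9.8] grip 0.171
```

View pics/s6.png

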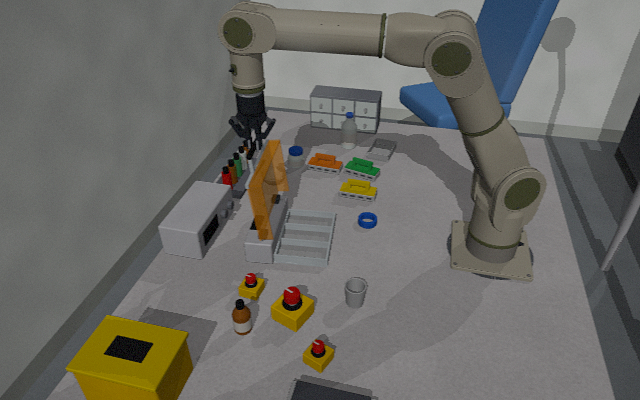

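The guard stands past upright, at about 1.68 rad by the bar's travel. I'll release it and retreat upward.

Call:
jog_arm(
  steps=[0.05,0,0,0,0,0.05,0,0,0,0,0.05,0,0,0,0,0.05,0,0,0,0,0.05,0,0,-0.02,0,0.05,0,0,-0.05,0,0.05,0,0,-0.08,0,0.05,0,-0.03,-0.09,0,0.05,0,-0.07,-0.09,0,0.05,0,-0.11,-0.09,0],
)

```text
clock: 11.55
position: [0.593, 0.0936, 0.424]
ee_rot: [0.667, 0.745, -0.0, 0.0]
ft_force: [0.0, -0.0, 0.3]
grip_width: 0.586
```

```bash
python3 - <<'E'
from h import *
go(.5,-.1,.35,90)
shot('scene','sc7')
E
```

```text
now [0.593  0.0936 0.424 ] jaw 6.3 tilt 0.03 shift [-0.1822 -0.1137  0.0741] twist -1.461 (alt 1.681) j7 -0.04 t 11.55 F [ 0.  -0.   0.3] grip 0.586
```

View pics/sc7.png

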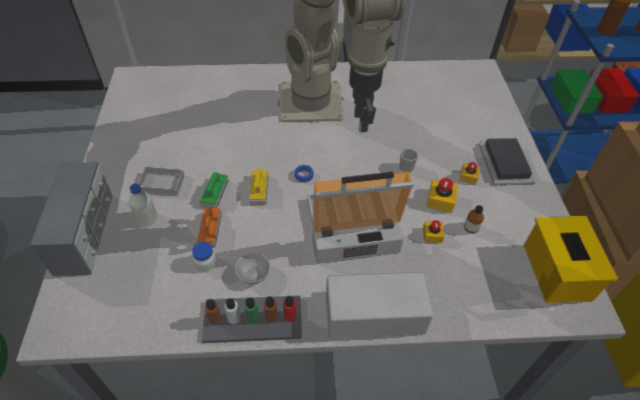

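```bash
python3 - <<'E'
from h import *
go(.48,0.02,.36,90)
E
```

```text
now [0.5877 0.0919 0.4244] jaw 6.2 tilt 0.19 shift [-0.0599 -0.1147  0.0646] twist -1.462 (alt 1.680) j7 -0.04 t 11.6 F [ 0.4 -1.4  1.5] grip 0.584
```

Call:
jog_arm(
  steps=[0.0854,-0.006,-0.011,0,-0.146,0.0854,-0.012,-0.022,0,-0.292,0.0854,-0.018,-0.034,0,-0.438,0.0854,-0.024,-0.046,0,-0.584,0.0854,-0.03,-0.058,0,-0.73,0.0854,-0.036,-0.07,0.01,-0.876,0.0854,-0.042,-0.08,0.02,-1.022,0.0854,-0.048,-0.092,0.04,-1.168,0.0854,-0.054,-0.104,0.055,-1.314,0.0854,-0.06,-0.115,0.065,-1.462],
)

```text
clock: 12.6
position: [0.4855, 0.0213, 0.3583]
ee_rot: [-0.004, 1.0, 0.0, -0.0]
ft_force: [0.2, 1.3, -0.5]
grip_width: 1.004
```

Call:
jog_arm(
  steps=[0.0854,0,0,0,0,0.0854,0,0,0,0,0.0854,0,0,0,0,0.0854,0,0,0,0,0.0854,0,0,0,0,0.0854,0,0,0,0,0.0854,0,0,0,0,0.0854,0,0,0,0,0.0854,0,0,0,0,0.0854,0,0,0,0],
)

```text
clock: 13.6
position: [0.4864, 0.0217, 0.3593]
ee_rot: [-0.001, 1.0, 0.0, 0.0]
ft_force: [0.5, -0.4, -0.7]
grip_width: 1.001
```

```bash
python3 - <<'E'
from h import *
go(.48,0.02,.36,90)
shot('wrist','w8')
E
```

```text
now [0.4864 0.0217 0.3593] jaw 90.1 tilt 0.01 shift [ 0.0064 -0.0017 -0.0007] twist 0.001 (alt -3.140) j7 1.43 t 13.6 F [ 0.5 -0.4 -0.7] grip 1.001
```

View pics/w8.png

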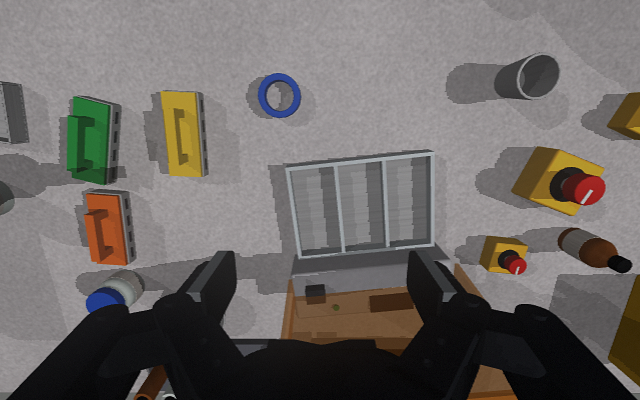

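The wrist view shows the empty nest with corners near (286,166), (432,152), (438,247) and (302,258). The cassettes are green (93,140), yellow (184,134) and orange (109,228).

```bash
python3 - <<'E'
from h import *
crop('w8',275,140,455,270,4,'c_w8')
crop('w8',55,80,235,275,4,'c_w8b')
E
```

```text
(no output)
```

View pics/c_w8.png

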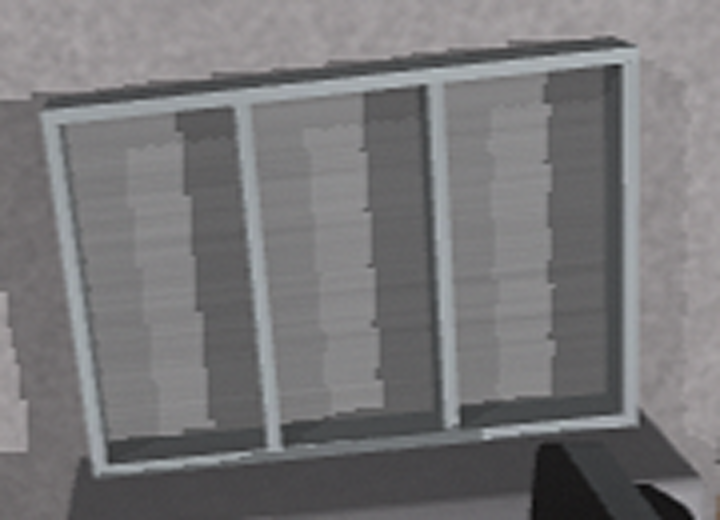

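View pics/c_w8b.png

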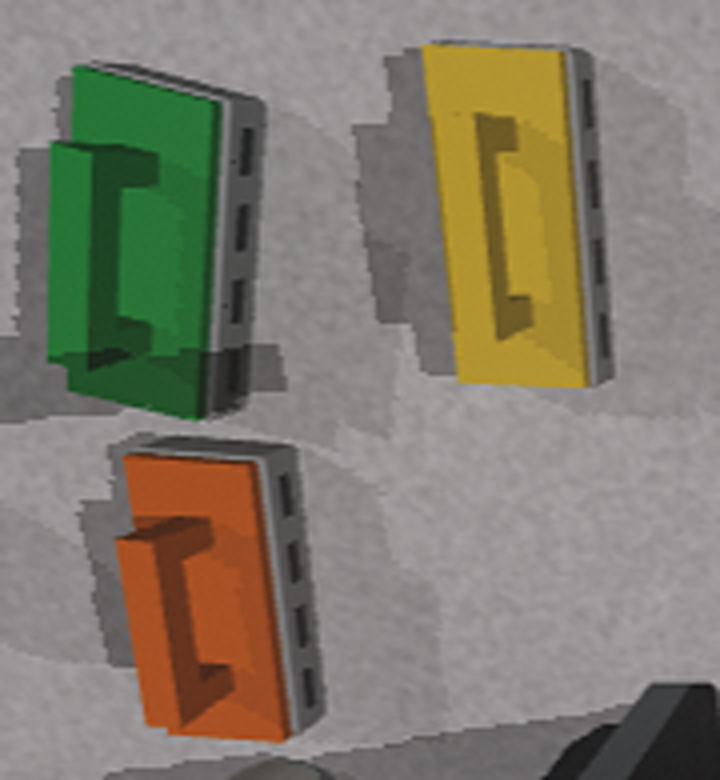

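```bash
python3 - <<'E'
from h import *
s=S('w8')
c=[s.atz(275+u/4,140+v/4,.03)[:2] for u,v in [(42,115),(637,47),(640,422),(97,473)]]
for i in range(4): print(c[i].round(4), np.linalg.norm(c[i]-c[(i+1)%4]).round(4), np.degrees(np.arctan2(*(c[(i+1)%4]-c[i])[::-1])).round(1))
print('centre',np.mean(c,0))
P=s.all(); hsv=cv2.cvtColor(s.im,cv2.COLOR_RGB2HSV)
for n,(a,b,box) in dict(green=(45,80,(60,125,90,190)),yellow=(22,32,(150,215,85,185)),orange=(5,16,(75,140,185,270))).items():
    m=np.zeros((400,640),bool);m[box[2]:box[3],box[0]:box[1]]=1
    m&=(hsv[...,0]>=a)&(hsv[...,0]<=b)&(hsv[...,1]>120)
    q=P[m]; h=q[(q[:,2]>.057)&(q[:,2]<.07)]; l=q[(q[:,2]>.025)&(q[:,2]<.035)]
    for t in (h,l): print(n,len(t),t[:,2].mean().round(4),cv2.minAreaRect((t[:,:2]*1000).astype(np.float32)))
go(.45,-.19,.15,87)
E
```

```text
[ 0.497  -0.0345] 0.2327 96.6
[0.4701 0.1967] 0.16 6.9
[0.6289 0.2159] 0.2332 -84.0
[ 0.6534 -0.016 ] 0.1575 -173.3
centre [0.56234835 0.09050641]
green 681 0.0611 ((456.4256896972656, -334.36199951171875), (16.864744186401367, 80.47835540771484), 75.26844787597656)
green 1997 0.0296 ((456.5035400390625, -334.88140869140625), (52.63597106933594, 126.76507568359375), 75.78704071044922)
yellow 647 0.0612 ((445.9673767089844, -191.2807159423828), (15.665999412536621, 79.92308044433594), 87.35453796386719)
yellow 1927 0.0295 ((446.02783203125, -191.60018920898438), (51.28422546386719, 126.24552154541016), 87.7134780883789)
orange 538 0.0611 ((602.5831298828125, -339.093994140625), (16.458009719848633, 80.55883026123047), 85.07435607910156)
orange 1585 0.0295 ((603.0428466796875, -338.5869140625), (51.32075881958008, 127.87406921386719), 85.92161560058594)
now [0.4864 0.0217 0.3593] jaw 90.1 tilt 0.01 shift [ 0.0366 -0.2117  0.2093] twist 0.054 (alt -3.088) j7 1.43 t 13.65 F [-0.2  0.  -0.2] grip 1.0
```

Everything matches the given sizes: handle tops at 0.061, lids at 0.0295, and an outer nest of 160 x 233 mm centred at (0.5625, 0.0905) with yaw 6.4°. I'll take yellow first.

Call:
jog_arm(
  steps=[0.05,0.008,-0.04,0.02,0.047,0.05,0.016,-0.08,0.05,0.047,0.05,0.024,-0.12,0.09,0.047,0.05,0.032,-0.16,0.13,0.047,0.05,0.038,-0.195,0.17,0.047,0.05,0.0405,-0.2125,0.205,0.047,0.05,0.0405,-0.2125,0.22,0.047,0.05,0.0405,-0.2125,0.22,0.047,0.05,0.0405,-0.2125,0.22,0.047,0.05,0.0405,-0.2125,0.22,0.047],
)

```text
clock: 14.65
position: [0.4474, -0.1904, 0.1408]
ee_rot: [0.022, 1.0, -0.0, 0.001]
ft_force: [1.0, 0.2, 1.1]
grip_width: 0.586
```

```bash
python3 - <<'E'
from h import *
go(.446,-.191,.055,87.4); shot('wrist','w9'); shot('scene','sc9')
E
```

```text
now [ 0.4474 -0.1904  0.1408] jaw 87.5 tilt 0.14 shift [ 0.0015 -0.0007  0.0858] twist 0.001 (alt -3.141) j7 1.91 t 14.65 F [1.  0.2 1.1] grip 0.586
```

View pics/w9.png

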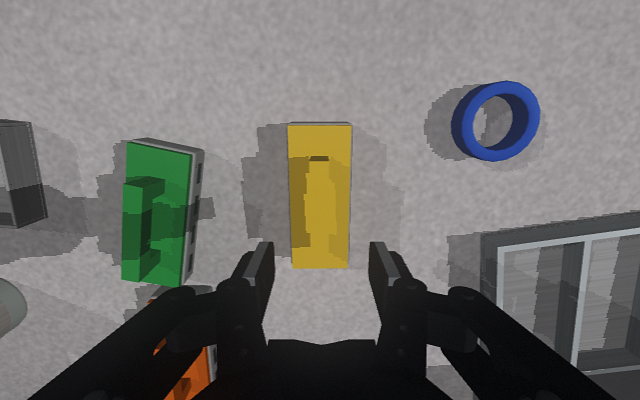

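Yellow's handle at (319,205) is centred between the pads, so I'll descend and grip.

Call:
jog_arm(
  steps=[0.05,0.0015,-0.0007,0.02,0,0.05,0.0015,-0.0007,0.04,0,0.05,0.0015,-0.0007,0.06,0,0.05,0.0015,-0.0007,0.075,0,0.05,0.0015,-0.0007,0.086,0,0.05,0.0015,-0.0007,0.086,0,0.0,0.0015,-0.0007,0.086,0,0.0,0.0015,-0.0007,0.086,0,0.0,0.0015,-0.0007,0.086,0,0.0,0.0015,-0.0007,0.086,0],
  grip_force=60,
)

```text
clock: 15.75
position: [0.4453, -0.1919, 0.0541]
ee_rot: [0.023, 1.0, -0.0, 0.001]
ft_force: [-0.1, -1.3, 5.6]
grip_width: 0.15
```

```bash
python3 - <<'E'
from h import *
go(.554,.166,.2,96.4)
E
```

```text
now [ 0.4453 -0.1919  0.0541] jaw 87.4 tilt 0.10 shift [-0.0924  0.3625 -0.1458] twist -0.158 (alt 2.984) j7 2.00 t 15.75 F [-0.1 -1.3  5.6] grip 0.15
```

Call:
jog_arm(
  steps=[0,0,0,-0.01,0,0,0,0,-0.03,0,0,0,0,-0.055,0,0,0,0,-0.085,0,0,0,0,-0.11,0,0,0,0,-0.13,0,0,-0.005,0.02,-0.145,-0.02,0,-0.012,0.045,-0.146,-0.04,0,-0.02,0.075,-0.146,-0.06,0,-0.028,0.105,-0.146,-0.08],
)

```text
clock: 16.75
position: [0.4771, -0.0869, 0.1997]
ee_rot: [-0.017, 1.0, 0.0, -0.0]
ft_force: [0.7, -0.4, -4.2]
grip_width: 0.152
```

```bash
python3 - <<'E'
from h import *
go(.554,.166,.2,96.4)
E
```

```text
now [ 0.4771 -0.0869  0.1997] jaw 92.0 tilt 0.02 shift [-8.550e-02  2.501e-01 -2.000e-04] twist -0.077 (alt 3.064) j7 1.72 t 16.75 F [ 0.7 -0.4 -4.2] grip 0.152
```

Call:
jog_arm(
  steps=[0,-0.012,0.035,0,-0.01,0,-0.025,0.07,0,-0.02,0,-0.037,0.105,0,-0.03,0,-0.05,0.14,0,-0.045,0,-0.062,0.175,0,-0.06,0,-0.074,0.21,0,-0.07,0,-0.082,0.238,0,-0.077,0,-0.0855,0.25,0,-0.077,0,-0.0855,0.25,0,-0.077,0,-0.0855,0.25,0,-0.077],
)

```text
clock: 17.75
position: [0.5541, 0.1634, 0.1993]
ee_rot: [-0.055, 0.998, -0.001, -0.0]
ft_force: [0.8, -0.3, -3.5]
grip_width: 0.15
```

```bash
python3 - <<'E'
from h import *
go(.554,.166,.062,96.4); shot('wrist','w10'); shot('scene','sc10')
E
```

```text
now [0.5541 0.1634 0.1993] jaw 96.3 tilt 0.07 shift [-0.0003  0.0028  0.1373] twist -0.002 (alt 3.140) j7 1.38 t 17.75 F [ 0.8 -0.3 -3.5] grip 0.15
```

View pics/w10.png

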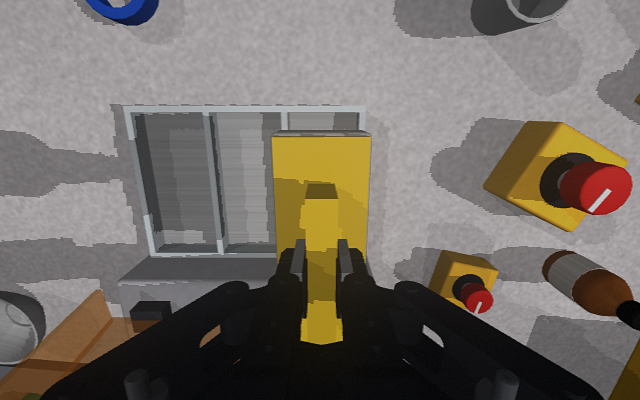

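View pics/sc10.png

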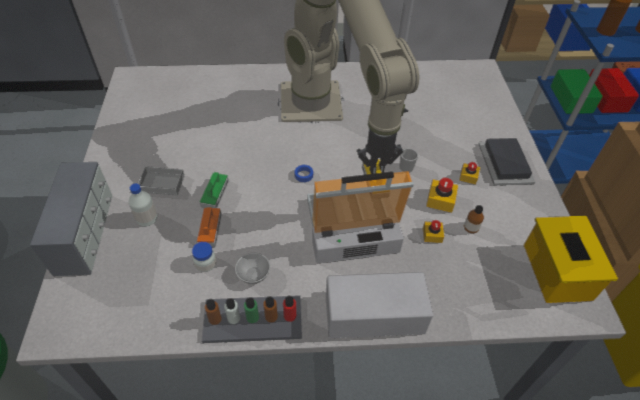

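Yellow hangs level, lined up with the right-hand bay. I'll lower it.

Call:
jog_arm(
  steps=[0,0,0.0025,0.025,0,0,0,0.0025,0.05,0,0,0,0.0025,0.075,0,0,0,0.0025,0.095,0,0,0,0.0025,0.11,0,0,0,0.0025,0.12,0,0,0,0.0025,0.13,0,0,0,0.0025,0.136,0,0,0,0.0025,0.137,0,0,0,0.0025,0.137,0],
)

```text
clock: 18.85
position: [0.5542, 0.1675, 0.0626]
ee_rot: [-0.056, 0.998, 0.0, 0.0]
ft_force: [-0.3, -0.5, -2.1]
grip_width: 0.148
```

```bash
python3 - <<'E'
from h import *
go(.554,.166,.062,96.4)
E
```

```text
now [0.5542 0.1675 0.0626] jaw 96.4 tilt 0.03 shift [ 0.0004 -0.0015  0.0006] twist -0.001 (alt 3.141) j7 1.42 t 18.85 F [-0.3 -0.5 -2.1] grip 0.148
```

Now at the floor. I'll open, then rise.

Call:
jog_arm(
  steps=[0,0,0,0.001,0,0.035,0,0,0.001,0,0.035,0,0,0.001,0,0.035,0,0,0.001,0,0.035,0,0,-0.005,0,0.035,0,0,-0.03,0,0.035,0,0,-0.06,0,0.035,0,0,-0.1,0,0.035,0,0,-0.14,0,0.035,0,0,-0.17,0],
)

```text
clock: 19.85
position: [0.5545, 0.1674, 0.2356]
ee_rot: [-0.055, 0.998, 0.001, 0.001]
ft_force: [1.3, 0.1, 0.6]
grip_width: 0.409
```

```bash
python3 - <<'E'
from h import *
shot('wrist','w11'); go(.456,-.334,.2,75.4)
E
```

```text
now [0.5561 0.1679 0.2403] jaw 96.3 tilt 0.51 shift [ 0.1553 -0.4878  0.0376] twist 0.366 (alt -2.776) j7 1.37 t 19.9 F [1.6 0.1 5. ] grip 0.41
```

View pics/w11.png

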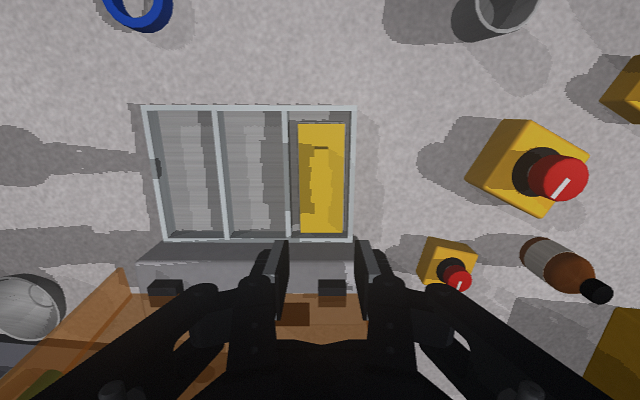

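Yellow lies inside the bay around (322,178) with clearance all round. Green is next.

Call:
jog_arm(
  steps=[0.05,0.014,-0.045,0,0.03,0.05,0.028,-0.09,0,0.07,0.05,0.043,-0.135,0,0.1,0.05,0.057,-0.18,0,0.14,0.05,0.072,-0.225,0,0.17,0.05,0.086,-0.27,0,0.2,0.05,0.1,-0.315,0.01,0.24,0.05,0.115,-0.36,0.02,0.27,0.05,0.128,-0.4,0.03,0.3,0.05,0.14,-0.44,0.035,0.34],
)

```text
clock: 20.9
position: [0.4627, -0.287, 0.197]
ee_rot: [0.115, 0.993, 0.0, 0.0]
ft_force: [0.4, -0.1, -0.3]
grip_width: 0.585
```

```bash
python3 - <<'E'
from h import *
shot('wrist','w12'); go(.456,-.334,.17,75.4)
E
```

```text
now [ 0.4598 -0.2939  0.1968] jaw 76.3 tilt 0.18 shift [-0.0058 -0.0397  0.027 ] twist 0.015 (alt -3.127) j7 1.95 t 20.95 F [-5.  -3.4 -0.4] grip 0.588
```

View pics/w12.png

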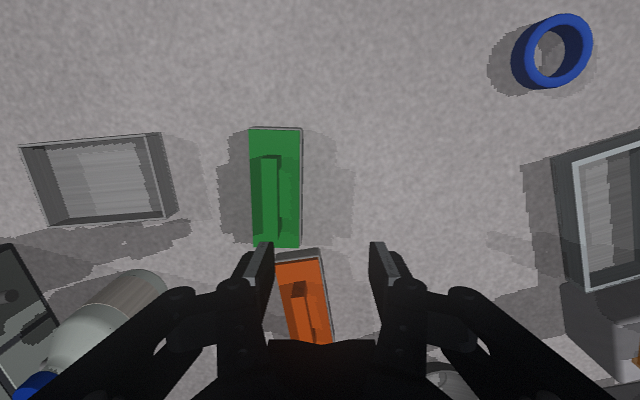

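Call:
jog_arm(
  steps=[0.05,-0.003,-0.02,0.015,0.008,0.05,-0.006,-0.04,0.03,0.015,0.05,-0.006,-0.04,0.045,0.015,0.05,-0.006,-0.04,0.056,0.015,0.05,-0.006,-0.04,0.056,0.015,0.05,-0.006,-0.04,0.056,0.015,0.05,-0.006,-0.04,0.056,0.015,0.05,-0.006,-0.04,0.056,0.015,0.05,-0.006,-0.04,0.056,0.015,0.05,-0.006,-0.04,0.056,0.015],
)

```text
clock: 21.95
position: [0.4606, -0.3257, 0.1415]
ee_rot: [0.122, 0.993, 0.0, 0.0]
ft_force: [0.2, -0.3, -1.2]
grip_width: 0.582
```

```bash
python3 - <<'E'
from h import *
shot('wrist','w13'); go(.456,-.334,.055,75.4)
s=S('w13');P=s.all(); hsv=cv2.cvtColor(s.im,cv2.COLOR_RGB2HSV)
m=(hsv[...,0]>=45)&(hsv[...,0]<=80)&(hsv[...,1]>120);q=P[m]
for lo,hi in((.057,.07),(.025,.035)):
    t=q[(q[:,2]>lo)&(q[:,2]<hi)];print(len(t),cv2.minAreaRect((t[:,:2]*1000).astype(np.float32)))
E
```

```text
now [ 0.4605 -0.3257  0.1414] jaw 76.0 tilt 0.02 shift [ 0.0024 -0.0091  0.0864] twist 0.011 (alt -3.131) j7 2.06 t 22.0 F [-0.2  0.3  0.7] grip 0.588
1929 ((456.5459899902344, -335.0882873535156), (13.946013450622559, 80.57945251464844), 75.43270874023438)
6253 ((456.6352844238281, -335.4612121582031), (49.30451583862305, 126.6096420288086), 75.20661926269531)
```

View pics/w13.png

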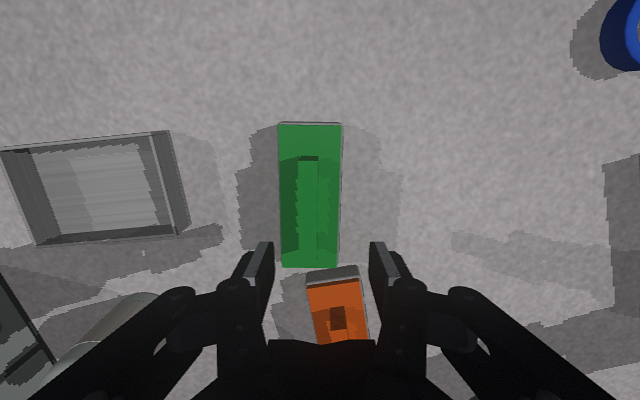

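Green's handle (309,210) sits about 10 mm left of the pads' midline. I'll correct that and grip.

Call:
jog_arm(
  steps=[0.05,0.0017,-0.01,0.01,0.01,0.05,0.0017,-0.01,0.03,0.01,0.05,0.0017,-0.01,0.055,0.01,0.05,0.0017,-0.01,0.075,0.01,0.05,0.0017,-0.01,0.086,0.01,0.05,0.0017,-0.01,0.086,0.01,0.0,0.0017,-0.01,0.086,0.01,0.0,0.0017,-0.01,0.086,0.01,0.0,0.0017,-0.01,0.086,0.01,0.0,0.0017,-0.01,0.086,0.01],
)

```text
clock: 23.0
position: [0.457, -0.3355, 0.0564]
ee_rot: [0.127, 0.992, -0.0, 0.001]
ft_force: [-1.9, 0.8, 6.9]
grip_width: 0.151
```

```bash
python3 - <<'E'
from h import *
go(.5625,.0905,.2,96.4)
E
```

```text
now [ 0.457  -0.3355  0.0564] jaw 75.5 tilt 0.11 shift [ 0.0046  0.4388 -0.1437] twist -0.365 (alt 2.776) j7 2.13 t 23.0 F [-1.9  0.8  6.9] grip 0.151
```

Call:
jog_arm(
  steps=[0,0,0,-0.01,0,0,0,0,-0.03,0,0,0,0,-0.055,0,0,0,0,-0.085,0,0,0,0,-0.11,0,0,0,0,-0.13,0,0,0,0.02,-0.145,-0.02,0,0,0.045,-0.145,-0.05,0,0.001,0.075,-0.145,-0.08,0,0.001,0.11,-0.145,-0.11],
)

```text
clock: 24.0
position: [0.4824, -0.228, 0.2007]
ee_rot: [0.072, 0.997, -0.0, -0.0]
ft_force: [1.0, -0.6, -3.8]
grip_width: 0.15
```

Call:
jog_arm(
  steps=[0,0,0.035,0,-0.03,0,0,0.07,0,-0.06,0,0.001,0.105,0,-0.09,0,0.001,0.14,0,-0.12,0,0.002,0.175,0,-0.15,0,0.002,0.21,0,-0.18,0,0.002,0.24,0,-0.2,0,0.003,0.27,0,-0.22,0,0.003,0.29,0,-0.24,0,0.003,0.3,0,-0.25],
)

```text
clock: 25.0
position: [0.5229, 0.0707, 0.2004]
ee_rot: [-0.055, 0.999, 0.0, -0.0]
ft_force: [-0.1, -1.3, -3.5]
grip_width: 0.148
```

```bash
python3 - <<'E'
from h import *
go(.5625,.0905,.2,96.4)
E
```

```text
now [0.5229 0.0707 0.2004] jaw 96.3 tilt 0.02 shift [-0.0415  0.0153  0.0003] twist -0.003 (alt 3.139) j7 1.51 t 25.0 F [-0.1 -1.3 -3.5] grip 0.148
```

Call:
jog_arm(
  steps=[0,-0.02,0.008,0,-0.003,0,-0.035,0.013,0.01,-0.003,0,-0.0415,0.0153,0.02,-0.003,0,-0.0415,0.0153,0.04,-0.003,0,-0.0415,0.0153,0.05,-0.003,0,-0.0415,0.0153,0.05,-0.003,0,-0.0415,0.0153,0.05,-0.003,0,-0.0415,0.0153,0.05,-0.003,0,-0.0415,0.0153,0.05,-0.003,0,-0.0415,0.0153,0.05,-0.003],
)

```text
clock: 26.0
position: [0.5629, 0.0887, 0.1509]
ee_rot: [-0.055, 0.999, 0.0, 0.0]
ft_force: [-0.4, 0.7, -3.8]
grip_width: 0.149
```

```bash
python3 - <<'E'
from h import *
go(.5625,.0905,.0645,96.4); shot('wrist','w14')
E
```

```text
now [0.5629 0.0887 0.1509] jaw 96.3 tilt 0.05 shift [0.0003 0.0018 0.0864] twist -0.002 (alt 3.139) j7 1.54 t 26.0 F [-0.4  0.7 -3.8] grip 0.149
```

View pics/w14.png

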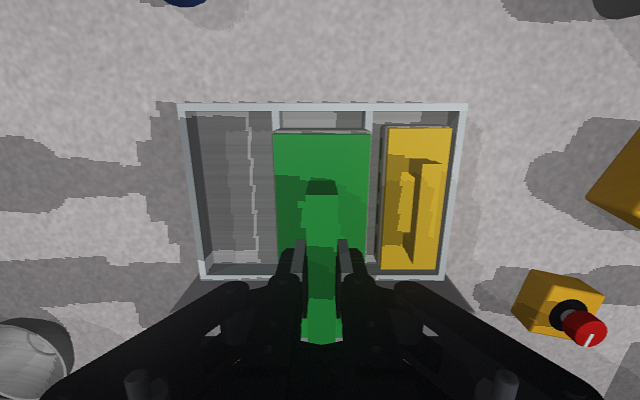

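Green is lined up over the middle bay. I'll lower it.

Call:
jog_arm(
  steps=[0,0,0.0015,0.015,0,0,0,0.0015,0.03,0,0,0,0.0015,0.045,0,0,0,0.0015,0.06,0,0,0,0.0015,0.07,0,0,0,0.0015,0.08,0,0,0,0.0015,0.0855,0,0,0,0.0015,0.087,0,0,0,0.0015,0.087,0,0,0,0.0015,0.087,0],
)

```text
clock: 27.05
position: [0.5624, 0.09, 0.0644]
ee_rot: [-0.054, 0.999, 0.0, -0.0]
ft_force: [-8.6, -1.6, 11.2]
grip_width: 0.148
```

```bash
python3 - <<'E'
from h import *
go(.5625,.0905,.0645,96.4)
E
```

```text
now [0.5624 0.09   0.0644] jaw 96.2 tilt 0.05 shift [-0.0001  0.0004 -0.0001] twist -0.003 (alt 3.139) j7 1.58 t 27.05 F [-8.6 -1.6 11.2] grip 0.148
```

Call:
jog_arm(
  steps=[0.035,0,0,0,0,0.035,0,0,0,0,0.035,0,0,0,0,0.035,0,0,0,0,0.035,0,0,-0.005,0,0.035,0,0,-0.03,0,0.035,0,0,-0.06,0,0.035,0,0,-0.1,0,0.035,0,0,-0.14,0,0.035,0,-0.02,-0.16,0],
)

```text
clock: 28.05
position: [0.5656, 0.073, 0.2273]
ee_rot: [-0.057, 0.998, 0.001, 0.002]
ft_force: [0.1, 0.3, -0.7]
grip_width: 0.41
```

```bash
python3 - <<'E'
from h import *
shot('wrist','w15'); go(.603,-.339,.2,85.1)
E
```

```text
now [0.567  0.0671 0.2296] jaw 96.2 tilt 0.43 shift [ 0.008  -0.4077  0.0294] twist 0.193 (alt -2.949) j7 1.56 t 28.1 F [ 1.2 -3.9  2.2] grip 0.413
```

View pics/w15.png

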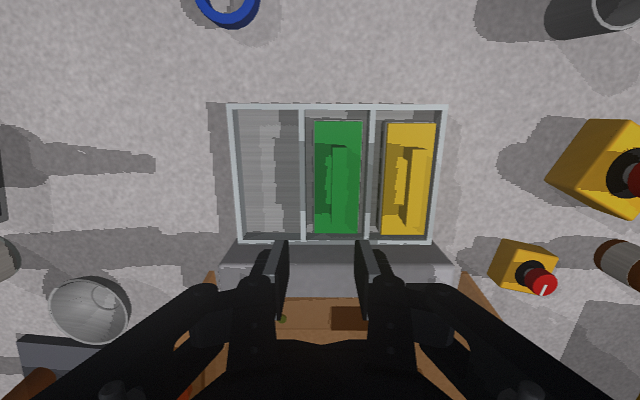

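Green sits flat in the middle bay at (338,178). Orange is next.

Call:
jog_arm(
  steps=[0.05,0.001,-0.042,0,0.02,0.05,0.002,-0.085,0,0.04,0.05,0.003,-0.128,0,0.06,0.05,0.004,-0.17,0,0.08,0.05,0.005,-0.213,0,0.1,0.05,0.006,-0.256,0,0.12,0.05,0.007,-0.298,0.01,0.14,0.05,0.008,-0.34,0.015,0.16,0.05,0.008,-0.375,0.02,0.18,0.05,0.008,-0.4,0.03,0.193],
)

```text
clock: 29.1
position: [0.5999, -0.3315, 0.1936]
ee_rot: [0.043, 0.999, -0.001, 0.0]
ft_force: [0.6, 0.7, -0.1]
grip_width: 0.586
```

Call:
jog_arm(
  steps=[0.05,0,-0.006,0.01,0,0.05,0,-0.006,0.02,0,0.05,0,-0.006,0.03,0,0.05,0,-0.006,0.04,0,0.05,0,-0.006,0.04,0,0.05,0,-0.006,0.04,0,0.05,0,-0.006,0.04,0,0.05,0,-0.006,0.04,0,0.05,0,-0.006,0.04,0,0.05,0,-0.006,0.04,0],
)

```text
clock: 30.1
position: [0.5999, -0.3343, 0.1535]
ee_rot: [0.042, 0.999, 0.0, 0.0]
ft_force: [-0.6, 0.3, 1.0]
grip_width: 0.584
```

```bash
python3 - <<'E'
from h import *
shot('wrist','w16')
s=S('w16');P=s.all(); hsv=cv2.cvtColor(s.im,cv2.COLOR_RGB2HSV)
m=(hsv[...,0]>=5)&(hsv[...,0]<=16)&(hsv[...,1]>120)&(P[...,1]<-.2);q=P[m]
for lo,hi in((.057,.07),(.025,.035)):
    t=q[(q[:,2]>lo)&(q[:,2]<hi)];print(len(t),cv2.minAreaRect((t[:,:2]*1000).astype(np.float32)))
go(.603,-.339,.055,85.1)
E
```

```text
1699 ((602.8348388671875, -339.3335266113281), (14.01391887664795, 80.28594970703125), 85.60173797607422)
5759 ((602.7823486328125, -339.3955383300781), (50.02427291870117, 125.5582504272461), 85.55036926269531)
now [ 0.5999 -0.3343  0.1534] jaw 85.2 tilt 0.01 shift [-0.0034 -0.0044  0.0984] twist 0.002 (alt -3.140) j7 2.15 t 30.15 F [ 0.8 -0.6  0.3] grip 0.588
```

View pics/w16.png

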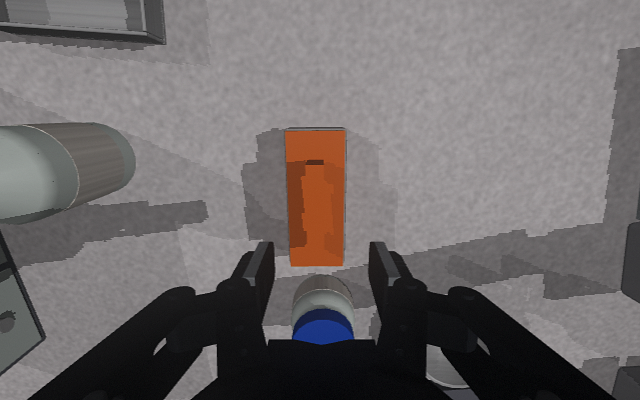

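Call:
jog_arm(
  steps=[0.05,-0.003,-0.005,0.015,-0.006,0.05,-0.003,-0.005,0.035,-0.006,0.05,-0.003,-0.005,0.06,-0.006,0.05,-0.003,-0.005,0.085,-0.006,0.05,-0.003,-0.005,0.098,-0.006,0.05,-0.003,-0.005,0.098,-0.006,0.0,-0.003,-0.005,0.098,-0.006,0.0,-0.003,-0.005,0.098,-0.006,0.0,-0.003,-0.005,0.098,-0.006,0.0,-0.003,-0.005,0.098,-0.006],
)

```text
clock: 31.15
position: [0.6033, -0.3397, 0.0568]
ee_rot: [0.039, 0.999, -0.0, 0.001]
ft_force: [0.2, 0.9, 6.5]
grip_width: 0.149
```

```bash
python3 - <<'E'
from h import *
go(.571,.015,.2,96.4)
E
```

```text
now [ 0.6033 -0.3397  0.0568] jaw 85.6 tilt 0.13 shift [ 0.0593  0.3511 -0.1435] twist -0.189 (alt 2.952) j7 2.19 t 31.15 F [0.2 0.9 6.5] grip 0.149
```

Call:
jog_arm(
  steps=[0,0,0,-0.01,0,0,0,0,-0.03,0,0,0,0,-0.055,0,0,0,0,-0.085,0,0,0,0,-0.11,0,0,0,0,-0.13,0,0,0.003,0.02,-0.143,-0.01,0,0.007,0.045,-0.143,-0.02,0,0.012,0.075,-0.143,-0.03,0,0.018,0.11,-0.143,-0.05],
)

```text
clock: 32.15
position: [0.5922, -0.2282, 0.1985]
ee_rot: [0.014, 1.0, -0.0, -0.0]
ft_force: [0.1, 0.3, -3.3]
grip_width: 0.147
```

```bash
python3 - <<'E'
from h import *
go(.571,.015,.2,96.4)
E
```

```text
now [ 0.5922 -0.2282  0.1985] jaw 88.3 tilt 0.03 shift [ 0.0283  0.2425 -0.0016] twist -0.141 (alt 3.001) j7 2.01 t 32.15 F [ 0.1  0.3 -3.3] grip 0.147
```

Call:
jog_arm(
  steps=[0,0.004,0.035,0,-0.02,0,0.008,0.07,0,-0.04,0,0.012,0.105,0,-0.06,0,0.016,0.14,0,-0.08,0,0.02,0.175,0,-0.1,0,0.024,0.205,0,-0.12,0,0.027,0.23,0,-0.141,0,0.028,0.2425,0.01,-0.141,0,0.028,0.2425,0.03,-0.141,0,0.028,0.2425,0.045,-0.141],
)

```text
clock: 33.15
position: [0.5712, 0.0142, 0.1518]
ee_rot: [-0.056, 0.998, -0.0, -0.001]
ft_force: [0.0, 0.0, -2.4]
grip_width: 0.146
```

```bash
python3 - <<'E'
from h import *
shot('wrist','w17');go(.571,.015,.065,96.4)
E
```

```text
now [0.57   0.0137 0.1493] jaw 96.4 tilt 0.27 shift [-0.0015  0.0013  0.0843] twist 0.000 (alt -3.141) j7 1.70 t 33.2 F [-1.   0.1 -6.2] grip 0.153
```

View pics/w17.png

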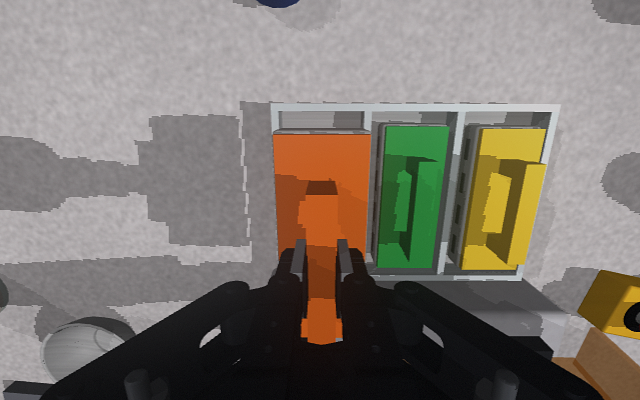

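Orange is lined up over the left-hand bay. I'll lower it.

Call:
jog_arm(
  steps=[0,-0.001,0.001,0.015,0,0,-0.001,0.001,0.03,0,0,-0.001,0.001,0.045,0,0,-0.001,0.001,0.06,0,0,-0.001,0.001,0.07,0,0,-0.001,0.001,0.078,0,0,-0.001,0.001,0.084,0,0,-0.001,0.001,0.0855,0,0,-0.001,0.001,0.0855,0,0,-0.001,0.001,0.0855,0],
)

```text
clock: 34.2
position: [0.573, 0.0159, 0.0683]
ee_rot: [-0.057, 0.998, 0.0, 0.0]
ft_force: [0.4, 0.7, -3.2]
grip_width: 0.149
```

```bash
python3 - <<'E'
from h import *
go(.571,.015,.065,96.4)
E
```

```text
now [0.573  0.0159 0.0683] jaw 96.5 tilt 0.05 shift [ 0.0021 -0.0007  0.0033] twist 0.002 (alt -3.140) j7 1.74 t 34.2 F [ 0.4  0.7 -3.2] grip 0.149
```

Still about 3 mm high, so I'll lower by that, release and rise.

Call:
jog_arm(
  steps=[0,0.001,0,0.002,0,0,0.001,0,0.004,0,0,0.001,0,0.004,0,0.035,0.001,0,0.004,0,0.035,0.001,0,0.004,0,0.035,0.001,0,0.004,0,0.035,0.001,0,0,0,0.035,0.001,0,-0.03,0,0.035,0.001,0,-0.07,0,0.035,0.001,0,-0.11,0],
)

```text
clock: 35.2
position: [0.5713, 0.0156, 0.1792]
ee_rot: [-0.056, 0.998, -0.0, -0.0]
ft_force: [0.7, 0.1, 0.5]
grip_width: 0.41
```

Call:
jog_arm(
  steps=[0.035,0,0.02,-0.03,0,0.035,0.02,0.04,-0.06,0,0.035,0.04,0.06,-0.09,0,0.035,0.06,0.075,-0.12,0,0.035,0.08,0.075,-0.14,0,0.035,0.08,0.075,-0.15,0,0.035,0.08,0.075,-0.15,0,0.035,0.08,0.075,-0.15,0,0.035,0.08,0.075,-0.15,0,0.035,0.08,0.075,-0.15,0],
)

```text
clock: 36.2
position: [0.4838, 0.081, 0.3267]
ee_rot: [-0.056, 0.998, -0.0, -0.001]
ft_force: [-0.2, -0.6, 0.1]
grip_width: 0.411
```

```bash
python3 - <<'E'
from h import *
shot('wrist','w18');go(.571,.015,.065,96.4)
s=S('w18');P=s.all(); hsv=cv2.cvtColor(s.im,cv2.COLOR_RGB2HSV)
ps=np.radians(6.4);ex=np.array([np.cos(ps),np.sin(ps)]);ey=np.array([-np.sin(ps),np.cos(ps)]);c0=np.array([.5625,.0905])
for n,(a,b) in dict(green=(45,80),yellow=(22,32),orange=(5,16)).items():
    m=(hsv[...,0]>=a)&(hsv[...,0]<=b)&(hsv[...,1]>120)
    q=P[m]; st=np.stack([(q[:,:2]-c0)@ex,(q[:,:2]-c0)@ey,q[:,2]],1); st=st[(abs(st[:,0])<.08)&(abs(st[:,1])<.12)]
    for lo,hi in((.062,.08),(.03,.045)):
        t=st[(st[:,2]>lo)&(st[:,2]<hi)];print(n,len(t),t[:,2].mean().round(4) if len(t) else 0,cv2.minAreaRect((t[:,:2]*1000).astype(np.float32)))
E
```

```text
now [0.4837 0.0811 0.3269] jaw 96.5 tilt 0.09 shift [-0.0797 -0.0753  0.2618] twist 0.001 (alt -3.141) j7 1.42 t 36.25 F [-0.6  0.1  0.5] grip 0.406
green 539 0.0696 ((-0.6860427856445312, 0.32552194595336914), (13.709028244018555, 80.12077331542969), 89.75355529785156)
green 1935 0.0375 ((-0.20498275756835938, -0.2082672119140625), (127.08477020263672, 48.64879608154297), 0.11176926642656326)
yellow 539 0.0691 ((-2.450653076171875, 77.75741577148438), (73.68852233886719, 14.48446273803711), 0.0820828452706337)
yellow 1644 0.0376 ((0.23175811767578125, 77.61907196044922), (124.41496276855469, 50.395912170410156), 0.08927959203720093)
orange 521 0.0693 ((-3.254528045654297, -74.2783203125), (14.269084930419922, 72.74128723144531), 89.99824523925781)
orange 1643 0.0375 ((-0.24587631225585938, -74.3710708618164), (50.36863327026367, 124.8019790649414), 89.93904876708984)
```

View pics/w18.png

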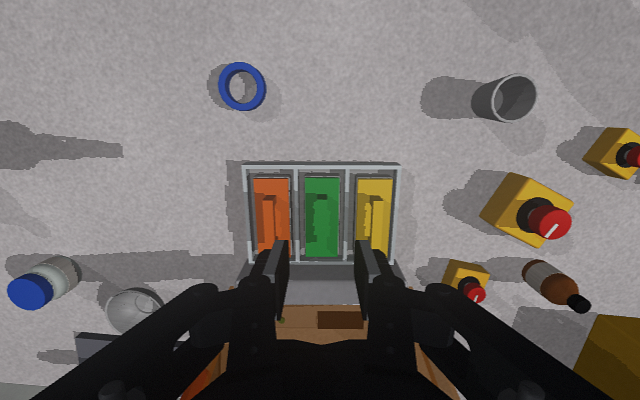

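All three cassettes are in their bays. Handle tops read about 0.0695 (0.070 expected), lids about 0.0375, and offsets are 3 mm or less. Next I'll find the bar again and close the guard.

```bash
python3 - <<'E'
from h import *
shot('scene','sc19'); s=S('sc19');P=s.all()
m=(s.im.max(2)<75)&(P[...,2]>.30)&(P[...,2]<.37)&(P[...,0]>.64)&(P[...,0]<.78);m[:,:330]=0;m[:,400:]=0
q=P[m];print(len(q),np.percentile(q,[5,50,95],0).round(4).tolist(),cv2.minAreaRect((q[:,:2]*1000).astype(np.float32)))
crop('sc19',300,150,440,270,5,'c_19')
go(.7035,.1063,.43,6.4)
E
```

```text
280 [[0.7014, 0.047, 0.3317], [0.7109, 0.1065, 0.3383], [0.7186, 0.1629, 0.3427]] ((710.3666381835938, 105.01460266113281), (14.63404655456543, 128.73233032226562), 7.066357612609863)
now [0.4837 0.0811 0.3271] jaw 96.5 tilt 0.08 shift [-2.211e-01  2.000e-04 -1.032e-01] twist -1.570 (alt 1.572) j7 1.42 t 36.3 F [-0.6 -0.4  0.4] grip 0.41
```

View pics/c_19.png

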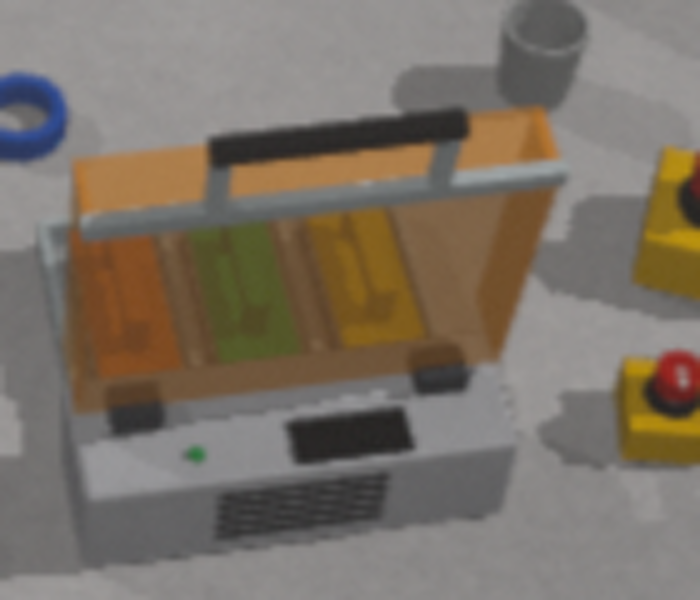

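Call:
jog_arm(
  steps=[0.05,0,0,-0.03,0.145,0.05,0,0,-0.06,0.29,0.05,0,0,-0.09,0.435,0.05,-0.03,0,-0.103,0.58,0.05,-0.06,0,-0.103,0.725,0.05,-0.1,0,-0.103,0.87,0.05,-0.14,0,-0.103,1.015,0.05,-0.18,0,-0.103,1.16,0.05,-0.21,0,-0.103,1.305,0.05,-0.221,0,-0.103,1.45],
)

```text
clock: 37.3
position: [0.7055, 0.1067, 0.4274]
ee_rot: [0.622, 0.783, -0.002, -0.001]
ft_force: [0.0, -1.0, 0.2]
grip_width: 0.587
```

```bash
python3 - <<'E'
from h import *
go(.704,.1063,.332,6.4)
E
```

```text
now [0.7055 0.1067 0.4274] jaw 13.1 tilt 0.22 shift [-0.     -0.0012  0.0954] twist 0.117 (alt -3.025) j7 0.16 t 37.3 F [ 0.  -1.   0.2] grip 0.587
```

Call:
jog_arm(
  steps=[0.05,0,-0.001,0,0.117,0.05,0,-0.001,0,0.117,0.05,0,-0.001,0,0.117,0.05,0,-0.001,0,0.117,0.05,0,-0.001,0,0.117,0.05,0,-0.001,0,0.117,0.05,0,-0.001,0,0.117,0.05,0,-0.001,0,0.117,0.05,0,-0.001,0,0.117,0.05,0,-0.001,0,0.117],
)

```text
clock: 38.3
position: [0.7023, 0.106, 0.4308]
ee_rot: [0.664, 0.747, 0.0, -0.0]
ft_force: [-0.8, 0.7, -0.6]
grip_width: 0.584
```

```bash
python3 - <<'E'
from h import *
go(.704,.1063,.332,6.4); shot('wrist','w20')
E
```

```text
now [0.7023 0.106  0.4308] jaw 6.7 tilt 0.01 shift [0.0001 0.0017 0.0988] twist 0.005 (alt -3.136) j7 0.06 t 38.3 F [-0.8  0.7 -0.6] grip 0.584
```

View pics/w20.png

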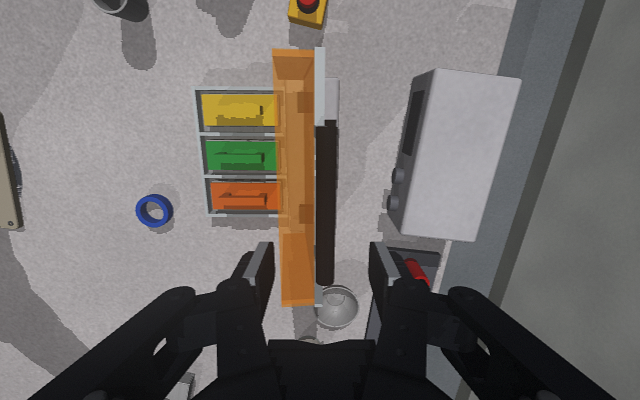

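The bar at column 326 falls between the pads. I'll go down and grip.

Call:
jog_arm(
  steps=[0.05,0,0.003,0.03,0.005,0.05,0,0.003,0.06,0.005,0.05,0,0.003,0.085,0.005,0.05,0,0.003,0.098,0.005,0.05,0,0.003,0.098,0.005,0.05,0,0.003,0.098,0.005,0.0,0,0.003,0.098,0.005,0.0,0,0.003,0.098,0.005,0.0,0,0.003,0.098,0.005,0.0,0,0.003,0.098,0.005],
  grip_force=30,
)

```text
clock: 39.35
position: [0.7057, 0.1062, 0.3339]
ee_rot: [0.666, 0.746, 0.001, 0.001]
ft_force: [0.2, 0.3, 5.8]
grip_width: 0.178
```

```bash
python3 - <<'E'
from h import *
go(.704,.1063,.332,6.4)
th=1.68-1.68*np.arange(1,31)/30
y=-.245*(np.cos(th)-np.cos(1.68)); z=.245*(np.sin(1.68)-np.sin(th))
for k in range(3):
    y0,z0=(0,0) if k==0 else (y[10*k-1],z[10*k-1])
    print([(float(round(a-y0,3)),float(round(b-z0,3))) for a,b in zip(y[10*k:10*k+10],z[10*k:10*k+10])])
E
```

```text
now [0.7057 0.1062 0.3339] jaw 6.4 tilt 0.11 shift [ 0.0003 -0.0016  0.0019] twist 0.000 (alt -3.141) j7 0.07 t 39.35 F [0.2 0.3 5.8] grip 0.178
[(-0.014, -0.001), (-0.027, -0.001), (-0.041, -0.001), (-0.055, 0.0), (-0.068, 0.002), (-0.082, 0.005), (-0.095, 0.008), (-0.108, 0.012), (-0.121, 0.017), (-0.133, 0.023)]
[(-0.012, 0.006), (-0.024, 0.013), (-0.035, 0.021), (-0.046, 0.029), (-0.057, 0.038), (-0.067, 0.048), (-0.076, 0.058), (-0.085, 0.068), (-0.093, 0.079), (-0.101, 0.09)]
[(-0.007, 0.012), (-0.013, 0.024), (-0.019, 0.037), (-0.024, 0.049), (-0.028, 0.062), (-0.031, 0.076), (-0.034, 0.089), (-0.036, 0.103), (-0.037, 0.116), (-0.037, 0.13)]
```

Call:
jog_arm(
  steps=[0,0,-0.013,-0.002,0,0,0,-0.027,-0.003,0,0,0,-0.041,-0.003,0,0,0,-0.055,-0.002,0,0,0,-0.068,0,0,0,0,-0.082,0.002,0,0,0,-0.095,0.005,0,0,0,-0.108,0.01,0,0,0,-0.121,0.015,0,0,0,-0.133,0.021,0],
)

```text
clock: 40.35
position: [0.5733, 0.0916, 0.3132]
ee_rot: [0.666, 0.746, 0.002, 0.001]
ft_force: [1.3, 1.8, 5.6]
grip_width: 0.17
```

```bash
python3 - <<'E'
from h import *
go(.704,.1063,.332,6.4)
E
```

```text
now [0.5733 0.0916 0.3132] jaw 6.4 tilt 0.19 shift [ 0.      0.1316 -0.0184] twist 0.000 (alt -3.141) j7 -0.02 t 40.35 F [1.3 1.8 5.6] grip 0.17
```

Call:
jog_arm(
  steps=[0,0,-0.012,0.006,0,0,0,-0.024,0.013,0,0,0,-0.035,0.021,0,0,0,-0.046,0.029,0,0,0,-0.057,0.038,0,0,0,-0.067,0.048,0,0,0,-0.076,0.058,0,0,0,-0.085,0.068,0,0,0,-0.093,0.079,0,0,0,-0.101,0.09,0],
)

```text
clock: 41.35
position: [0.473, 0.0805, 0.2221]
ee_rot: [0.666, 0.746, 0.001, 0.0]
ft_force: [2.1, 0.9, 2.2]
grip_width: 0.177
```

```bash
python3 - <<'E'
from h import *
go(.704,.1063,.332,6.4)
E
```

```text
now [0.473  0.0805 0.2221] jaw 6.4 tilt 0.13 shift [-1.000e-04  2.326e-01 -1.095e-01] twist 0.000 (alt -3.141) j7 -0.14 t 41.35 F [2.1 0.9 2.2] grip 0.177
```

Call:
jog_arm(
  steps=[0,0,-0.007,0.012,0,0,0,-0.013,0.024,0,0,0,-0.019,0.037,0,0,0,-0.024,0.049,0,0,0,-0.028,0.062,0,0,0,-0.031,0.076,0,0,0,-0.034,0.089,0,0,0,-0.036,0.103,0,0,0,-0.037,0.118,0,0,0,-0.037,0.133,0],
)

```text
clock: 42.35
position: [0.4338, 0.0761, 0.0869]
ee_rot: [0.666, 0.746, -0.002, -0.001]
ft_force: [-7.2, 4.7, 2.1]
grip_width: 0.173
```

Call:
jog_arm(
  steps=[0,0,0,0.001,0,0,0,0,0.002,0,0,0,0,0.003,0,0,0,0,0.003,0,0,0,0,0.003,0,0,0,0,0.003,0,0,0,0,0.003,0,0,0,0,0.003,0,0,0,0,0.003,0,0,0,0,0.003,0],
)

```text
clock: 43.35
position: [0.4337, 0.076, 0.0845]
ee_rot: [0.666, 0.746, -0.002, -0.001]
ft_force: [-5.9, 4.4, -2.8]
grip_width: 0.171
```

```bash
python3 - <<'E'
from h import *
go(.704,.1063,.332,6.4)
s=shot('side','s21')
s=S('s21');P=s.all()
for p in [(330,240),(325,255),(300,205)]: print(s.w(*p))
E
```

```text
now [0.4337 0.076  0.0845] jaw 6.4 tilt 0.27 shift [-0.0003  0.2708 -0.2488] twist 0.001 (alt -3.141) j7 -0.10 t 43.35 F [-5.9  4.4 -2.8] grip 0.171
[0.4837867  0.10712969 0.0282839 ]
[0.47562246 0.20868211 0.05773247]
[0.59869242 0.03687343 0.09275147]
```

View pics/s21.png

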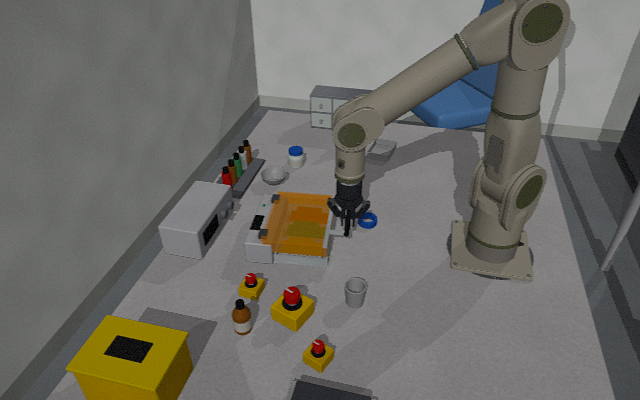

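Call:
jog_arm(
  steps=[0,0,-0.001,0.002,0,0,0,-0.001,0.004,0,0,0,-0.001,0.006,0,0,0,-0.001,0.008,0,0,0,-0.001,0.01,0,0,0,-0.001,0.01,0,0,0,-0.001,0.01,0,0,0,-0.001,0.01,0,0,0,-0.001,0.01,0,0,0,-0.001,0.01,0],
)

```text
clock: 44.4
position: [0.4338, 0.076, 0.0774]
ee_rot: [0.667, 0.745, -0.001, -0.002]
ft_force: [-23.3, -2.0, 45.9]
grip_width: 0.177
```

```bash
python3 - <<'E'
from h import *
go(.704,.1063,.332,6.4)
E
```

```text
now [0.4338 0.076  0.0774] jaw 6.4 tilt 0.24 shift [ 0.0004  0.2709 -0.2557] twist -0.000 (alt 3.142) j7 -0.09 t 44.4 F [-23.3  -2.   45.9] grip 0.177
```

The bar now resists with 46 N, so the guard is on its closed stop. I'll release it and rise.

Call:
jog_arm(
  steps=[0,0,0,-0.006,0,0.05,0,0.001,-0.006,0,0.05,0,0.001,-0.006,0,0.05,0,0.001,-0.006,0,0.05,0,0.001,-0.006,0,0.05,0,0.001,-0.03,0,0.05,0,0.001,-0.07,0,0.05,0,0.001,-0.11,0,0.05,0,0.001,-0.14,0,0.05,0,0.001,-0.15,0],
)

```text
clock: 45.4
position: [0.4373, 0.0762, 0.2286]
ee_rot: [0.667, 0.745, 0.002, 0.001]
ft_force: [-0.0, 0.5, 0.3]
grip_width: 0.584
```

```bash
python3 - <<'E'
from h import *
go(.435,.0755,.115,6.4)
shot('wrist','w22')
s=S('w22');P=s.all()
m=(s.im.max(2)<75)&(P[...,2]>.05)&(P[...,2]<.13);m[:,:300]=0;m[:,345:]=0;m[:120]=0;m[300:]=0
q=P[m];print(len(q),np.percentile(q,[5,50,95],0).round(4).tolist(),cv2.minAreaRect((q[:,:2]*1000).astype(np.float32)))
for p in [(395,70),(395,150),(470,100),(470,200),(520,280)]: print(p,s.w(*p).round(4))
E
```

```text
now [0.4373 0.0762 0.2286] jaw 6.4 tilt 0.25 shift [-0.0007 -0.0028  0.1136] twist -0.000 (alt 3.142) j7 -0.21 t 45.4 F [-0.   0.5  0.3] grip 0.584
2296 [[0.4226, 0.0196, 0.096], [0.4326, 0.0828, 0.1], [0.4423, 0.1346, 0.1018]] ((433.3176574707031, 75.20525360107422), (15.706498146057129, 130.16107177734375), 6.3247389793396)
(395, 70) [0.4854 0.1897 0.0943]
(395, 150) [0.4971 0.1257 0.0953]
(470, 100) [0.5529 0.1739 0.0934]
(470, 200) [0.5756 0.0877 0.0934]
(520, 280) [0.6482 0.0103 0.0932]
```

View pics/w22.png

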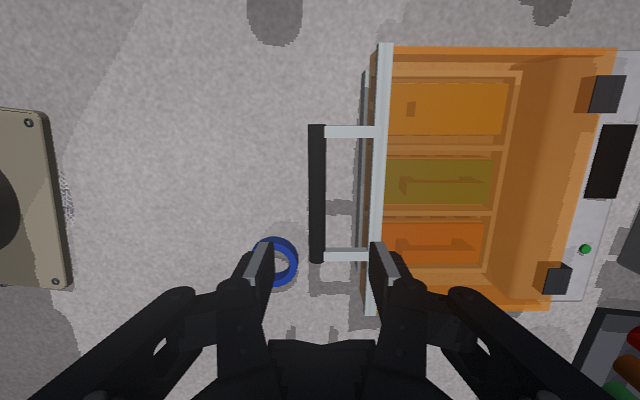

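The guard is closed: the roof is level at 0.0935 throughout and the bar top is at 0.100, so the angle is about 0.01 rad. Next is the mushroom.

```bash
python3 - <<'E'
from h import *
go(.5165,.398,.2,75)
E
```

```text
now [0.4372 0.0763 0.2285] jaw 6.4 tilt 0.25 shift [0.3108 0.1145 0.0295] twist -1.197 (alt 1.944) j7 -0.21 t 45.45 F [0.9 0.8 2.1] grip 0.585
```

Call:
jog_arm(
  steps=[0.075,0.03,0.011,0,-0.12,0.075,0.06,0.022,0,-0.25,0.075,0.095,0.035,0,-0.38,0.075,0.13,0.048,0,-0.5,0.075,0.165,0.061,0,-0.63,0.075,0.2,0.074,0,-0.76,0.075,0.235,0.087,0.01,-0.89,0.075,0.27,0.1,0.02,-1.02,0.075,0.3,0.11,0.03,-1.12,0.075,0.311,0.1145,0.03,-1.2],
)

```text
clock: 46.45
position: [0.5132, 0.4006, 0.1911]
ee_rot: [0.125, 0.992, -0.002, -0.002]
ft_force: [-0.6, -0.7, -0.5]
grip_width: 0.882
```

Call:
jog_arm(
  steps=[0.075,0,0,0,0,0.075,0,0,0,0,0.075,0,0,0,0,0.075,0,0,0,0,0.075,0,0,0,0,0.075,0,0,0,0,0.075,0,0,0,0,0.075,0,0,0,0,0.075,0,0,0,0,0.075,0,0,0,0],
)

```text
clock: 47.45
position: [0.515, 0.3979, 0.1958]
ee_rot: [0.129, 0.992, 0.0, 0.0]
ft_force: [0.3, -0.1, -0.9]
grip_width: 0.88
```

```bash
python3 - <<'E'
from h import *
shot('wrist','w23')
s=S('w23');P=s.all();R,G,B=[s.im[...,i].astype(int) for i in range(3)]
m=(R>110)&(G<70)&(B<70)&(P[...,2]>.08)&(P[...,2]<.1)
q=P[m];c,r=cv2.minEnclosingCircle(q[:,:2].astype(np.float32));print(c,r,q[:,2].mean())
go(c[0],c[1],.081,75)
E
```

```text
(0.5705562829971313, 0.23146210610866547) 0.19679105281829834 0.09075039968897627
now [0.515  0.3979 0.1958] jaw 75.2 tilt 0.01 shift [-0.0963 -0.1467  0.1148] twist 0.003 (alt -3.139) j7 0.68 t 47.5 F [ 0.2 -1.   0. ] grip 0.88
```

View pics/w23.png

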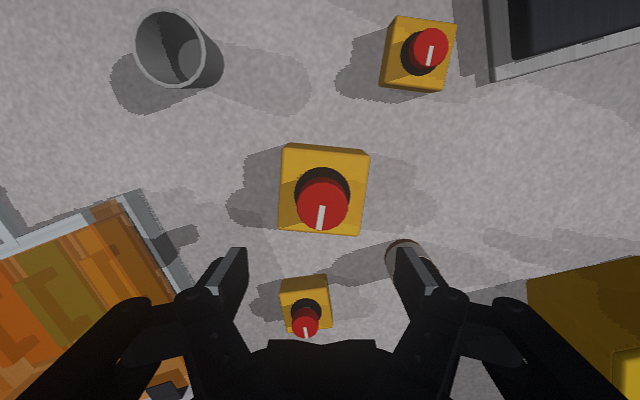

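The big mushroom's top is at (322,207), centred between the open pads, with its mark pointing down in the picture. I'll descend and grip.

Call:
jog_arm(
  steps=[0.075,-0.001,0,0.03,0,0.075,-0.001,0,0.06,0,0.075,-0.001,0,0.085,0,0.075,-0.001,0,0.105,0,0.075,-0.001,0,0.115,0,0.075,-0.001,0,0.115,0,0.03,-0.001,0,0.115,0,0.03,-0.001,0,0.115,0,0.03,-0.001,0,0.115,0,0.03,-0.001,0,0.115,0],
  grip_force=25,
)

```text
clock: 48.5
position: [0.5166, 0.3981, 0.0818]
ee_rot: [0.129, 0.992, 0.001, 0.001]
ft_force: [1.1, 1.7, 0.6]
grip_width: 0.508
```

```bash
python3 - <<'E'
from h import *
go(.516,.398,.081,75)
E
```

```text
now [0.5166 0.3981 0.0818] jaw 75.2 tilt 0.12 shift [ 0.0006 -0.0002  0.0008] twist 0.003 (alt -3.139) j7 0.71 t 48.5 F [1.1 1.7 0.6] grip 0.508
```

The grip reads 43 mm, which is the head. I'll turn it clockwise, which is a positive twist with the tool pointing down.

Call:
jog_arm(
  steps=[0.03,0,0,0,0.12,0.03,0,0,0,0.25,0.03,0,0,0,0.38,0.03,0,0,0,0.51,0.03,0,0,0,0.64,0.03,0,0,0,0.77,0.03,0,0,0,0.9,0.03,0,0,0,1.03,0.03,0,0,0,1.14,0.03,0,0,0,1.23],
)

```text
clock: 49.5
position: [0.5169, 0.3986, 0.0818]
ee_rot: [0.679, 0.734, 0.002, 0.0]
ft_force: [3.1, 10.8, 0.2]
grip_width: 0.501
```

Call:
jog_arm(
  steps=[0.03,0,0,0,0.03,0.03,0,0,0,0.03,0.03,0,0,0,0.03,0.075,0,0,0,0.03,0.075,0,0,0,0.03,0.075,0,0,0,0.03,0.075,0,0,-0.03,0.03,0.075,0,0,-0.07,0.03,0.075,0,0,-0.11,0.03,0.075,0,0,-0.14,0.03],
)

```text
clock: 50.5
position: [0.5163, 0.3974, 0.2234]
ee_rot: [0.689, 0.725, 0.001, 0.0]
ft_force: [0.2, 0.5, -0.2]
grip_width: 0.877
```

```bash
python3 - <<'E'
from h import *
shot('wrist','w24')
go(.516,.398,.25,75)
E
```

```text
now [0.5178 0.3983 0.2282] jaw 2.9 tilt 0.42 shift [-0.0001 -0.0017 -0.0218] twist -1.258 (alt 1.884) j7 -0.49 t 50.55 F [1.4 1.3 4.5] grip 0.879
```

View pics/w24.png

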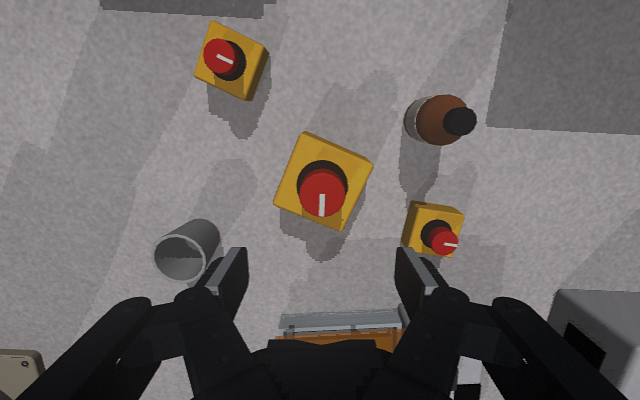

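```bash
python3 - <<'E'
from h import *
def mk(n,u0,u1,v0,v1):
    s=S(n);P=s.all();R,G,B=[s.im[...,i].astype(int) for i in range(3)]
    w=np.zeros((400,640),bool);w[v0:v1,u0:u1]=1
    red=w&(R>110)&(G<70)&(P[...,2]>.08)&(P[...,2]<.1); wh=w&(G>140)&(B>140)&(P[...,2]>.08)&(P[...,2]<.1)
    c,r=cv2.minEnclosingCircle(P[red|wh][:,:2].astype(np.float32)); d=P[wh][:,:2].mean(0)-c
    print(n,c,round(r,4),wh.sum(),P[red][:,2].mean().round(4),np.degrees(np.arctan2(d[1],d[0])))
mk('w2',290,360,140,240); mk('w23',290,355,170,240); mk('w24',290,355,150,220)
shot('scene','sc25');shot('side','s25')
E
```

```text
w2 (0.5161563158035278, 0.397996723651886) 0.0216 136 0.0893 -22.021291239686917
w23 (0.5161689519882202, 0.39811277389526367) 0.0216 129 0.0893 -22.581007439457686
w24 (0.5184910297393799, 0.39974328875541687) 0.0216 106 0.0942 -87.45349782395553
```

View pics/sc25.png

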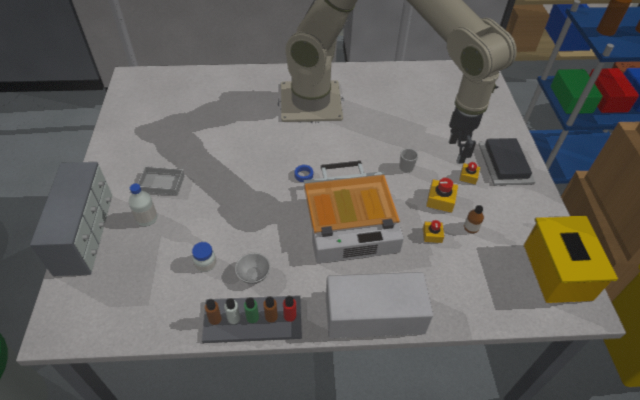

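View pics/s25.png

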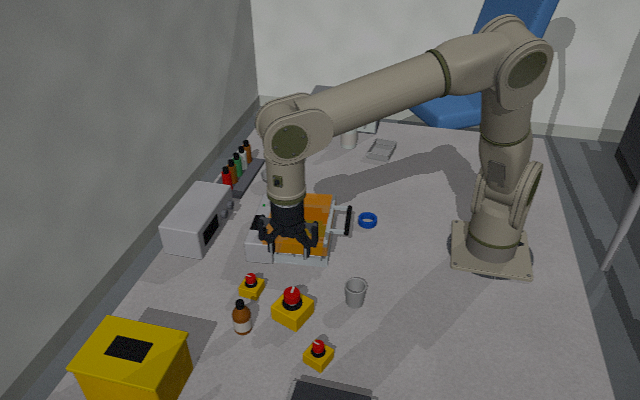

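Call:
jog_arm(
  steps=[0.075,0,0,-0.01,0,0.075,0,0,-0.02,0,0.075,0,0,-0.02,0,0.075,0,0,-0.02,0,0.075,0,0,-0.02,0,0.075,0,0,-0.02,0,0.075,0,0,-0.02,0,0.075,0,0,-0.02,0,0.075,0,0,-0.02,0,0.075,0,0,-0.02,0],
)

```text
clock: 51.65
position: [0.516, 0.3976, 0.2408]
ee_rot: [0.688, 0.725, 0.0, -0.0]
ft_force: [0.8, 0.2, -0.1]
grip_width: 0.879
```

```bash
python3 - <<'E'
from h import *
shot('wrist','w26'); go(.516,.398,.25)
s=S('w26');P=s.all();R,G,B=[s.im[...,i].astype(int) for i in range(3)]
w=np.zeros((400,640),bool);w[130:240,285:360]=1
z=(P[...,2]>.08)&(P[...,2]<.1)
red=w&(R>110)&(G<70)&z; wh=w&(G>140)&(B>140)&z
c,r=cv2.minEnclosingCircle(P[red|wh][:,:2].astype(np.float32)); d=P[wh][:,:2].mean(0)-c
print(c,r,P[red][:,2].mean(),np.degrees(np.arctan2(d[1],d[0])))
s=S('sc25');P=s.all()
m=(s.im.max(2)<75)&(P[...,2]>.07)&(P[...,2]<.13);m[:,:318]=0;m[:,366:]=0;m[:155]=0;m[170:]=0
print(np.percentile(P[m],[5,50,95],0).round(4).tolist())
a=S('scene0').all()
for n,p in dict(tape=(303,166),jar=(203,250),bowl=(253,262),cup=(409,153),bottle=(478,209),tray=(160,172),soap=(137,188)).items(): print(n,S('scene0').w(*p).round(3),s.w(*p).round(3))
E
```

```text
now [0.516  0.3977 0.2408] jaw 3.0 tilt 0.00 shift [ 0.0003  0.     -0.0092] t 51.7 F [-0.9  0.1 -0.5] grip 0.88
(0.5164797306060791, 0.39824971556663513) 0.021541006863117218 0.08934025317046042 -87.71697303959111
[[0.432, 0.0251, 0.09], [0.4384, 0.0762, 0.0982], [0.4472, 0.1277, 0.1037]]
tape [ 0.366 -0.042  0.02 ] [ 0.369 -0.042  0.023]
jar [ 0.728 -0.337  0.071] [ 0.726 -0.337  0.07 ]
bowl [ 0.74  -0.201  0.019] [ 0.738 -0.201  0.016]
cup [0.344 0.32  0.045] [ 1.543 -0.083  1.264]
bottle [0.632 0.469 0.093] [0.634 0.468 0.096]
tray [ 0.364 -0.522  0.01 ] [ 0.36  -0.523  0.005]
soap [ 0.556 -0.53   0.15 ] [ 0.551 -0.532  0.144]
```

```bash
python3 -c "
from workcell import manip
print(manip.hand_in())"
```

```text
the job is handed in; nothing more can be done
None
```

I finished all five steps in order and handed the job in at about 52 s; no verdict was reported.

- **Stop press:** I pressed the largest of the three mushrooms fully down, reading 7 N against the 5.5 N needed, and held it for a moment.
- **Guard open:** I lifted it to about 1.68 rad.
- **Cassettes:** I laid orange, green and yellow in bays 0, 1 and 2, handle up. Their handle tops read about 69.5 mm (70 mm expected), and they were within about 3 mm of the bay centres. I saw no blue cassette on the counter.
- **Guard closed:** I pushed it down until the bar resisted with 46 N. Afterwards the roof was level and the bar top was at 98–100 mm (98 mm when closed), so the guard is at about 0.01 rad.
- **Reset:** The head's mark turned 65.4° (1.14 rad) clockwise on top of its unknown starting angle of 0 to 0.25 rad. I commanded a little more than that, so it appears to have reached its stop. The mushroom is up again, with its top at about 89 mm.

**Bystanders:** Depth readings for the tape roll, jar, bowl, brown bottle, tray and soap bottle changed by 6 mm or less. The cup's last depth reading came back empty, so I checked it only by eye; it stands where it was in the last pictures.

**Disagreements:** The guard started about 0.07 rad open, not fully closed. The scene camera read x about 3 to 6 mm higher than the wrist camera. I used the wrist values, which matched where the gripper actually met the guard bar.

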